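# Hook the sample cabinet's sash and pull it shut

### The job

Take the blue-handled hook pole from its cradle, put its hook into the red ring on the sample cabinet's sloping sash and pull the sash down with the pole until it is fully home on its stop. Hold it there with a steady, firm pull of about 12 N for a second (never more than 20 N on any part of the cabinet, and without the robot itself touching the cabinet), then unhook without dragging the sash open again and lay the pole back in its cradle as it was, hook hanging down. Leave everything else on the bench where it stands.

Things in the scene. Friction and masses are not known exactly. Their poses are not given: they have to be found in the camera images.
- pole_grip (a point): Loose hook pole, 0.16 kg: centre of its blue handle (70 long, 16 wide, 24 high). x along the pole to the hook, z up as it lies in the cradle, y across the flat sides to grip. Grey shaft, 12 diameter, from x = -95 to +106. At x = 104 a hook (rod 9 diameter) goes down, square to the shaft, to an orange ball at (100, 0, -30). Its weight is near the handle.
- pole: The same pole; same origin and axes as pole_grip.
- hook_tip (a point): Centre of the orange ball (11 diameter) that ends the pole's hook; in the pole's axes it lies at (+100, 0, -30) mm from the handle's centre.
- ring (a point): Centre of the red ring on the sash: hole 28 diameter, bar 6 thick, flat, parallel to the sash. x up the slope (sash shuts along -x), y across, z out of the sash (the hole's axis), leaning 30 degrees from vertical towards the robot. Its base plate is 25 below it, its posts (6 thick) at y = +-19. It sits loosely: up to 10 mm of play along x on the sash before it pulls. Hook: pole parallel to x, shaft 18 above the ring, ball 12 below.
- sash (a joint): Opening of the sash in m: 0 = fully shut on a hard stop; it grows as the sash slides up the slope (at most 0.125). Starts at 0.06 to 0.095. Counterbalanced, held by friction: it stays where it is left and takes about 3 to 5 N to move. The stop is stiff: the pull rises by some 3 to 10 N for each mm more, differing with the hand and grip.
- cabinet: White sample cabinet with a sloping front, heavy, fixed; carries the rails and the sash. 300 deep (x), 280 wide (y), front wall 125 high at x = -150, back about 300 high. Origin under its centre on the bench; x to its back; the front faces the robot, turned up to 0.2 rad. Rails rise at 30 degrees to the back. The sash's lower edge, a blue bar, is about 35 down the slope from the ring.
- cradle: The pole's cradle, fixed: dark base 200 x 70 x 8 and two grey forks at x = +58 and -58 (each 10 thick). Origin under its centre on the bench; x along the pole, towards the hook. Each fork has an upright notch 16 wide, floor 78 above the bench, straight walls to 94, then flared lips about 40 apart up to 110.
- cradle_seat (a point): The point in the cradle, 84 above the bench, where the centre of the pole's handle lies when the shaft rests in both forks; axes as the cradle.
- tube_rack: Bystander: white rack 120 x 90 x 30 with purple-capped tubes up to 91 high, loose. Origin under its centre. It stands on the other side of the cabinet from the cradle.
- reagent_mid (a point): Bystander: brown reagent bottle, 64 diameter, 150 high, loose; its centre.
- jar_mid (a point): Bystander: jar with blue cap, 68 diameter, 70 high, loose; its centre.
- tip_box: Bystander: yellow open box 120 x 85 x 50, loose. Origin under its centre.
- marker_mid (a point): Bystander: black marker pen lying on the bench, 16 thick, 130 long, loose; its centre.
- beaker_mid (a point): Bystander: glass beaker, 70 diameter, 90 high, loose; its centre.
There are look-alikes about, which are no part of the job. What is meant by the cradle is not orange, and is the smaller of those in its own colour. Leave any purple look-alike of the pole alone.

How it is judged:
By the outcome, as a careful person would: the job done as asked, in the order asked, and still so for the second after the job is handed in, with the robot touching nothing.
It also fails if it takes over 72 s, if anything falls off the work surface, if the arm or the gripper's body presses on something with over 40 N, if the wrist force passes 120 N, or if a joint passes its speed limit or range.

### The arm

A 7-joint arm with a two-finger parallel gripper is mounted at the origin on the work surface. World frame = base frame: x ahead of the robot, y to its left, z up, the work surface at z = 0. Lengths are in mm, angles in rad, forces in N, time in s.
With the tool pointing down it reaches from about 350 to 775 mm from the base axis. Payload 3.1 kg.
Tool frame: the origin (TCP) lies on the centre line of the jaws, within the pads' length; the fingertips stand 11 mm ahead of it and the grasp point (between the pads) lies 8 mm behind it; z points along the fingers, y is the line along which they close (so a half turn about z gives the same grasp; the last joint's range is limited). The gripper opens to 85 mm and grips with 20 to 120 N. Pads are 22 mm wide; open, the fingers measure 114 mm over their backs; the gripper's body (76 mm by 85 mm) begins 54 mm behind the grasp point. The pads swing forward as they close: fully open they stand 13 mm farther back than shut.
Start: joints at [-1.164, 0.311, 0.014, 1.512, -0.004, 1.319, -0.027], TCP at [238.614, 495.562, 206.004] pointing down, gripper open.
Joint ranges: [-2.7, 2.7], [-0.3, 1.91], [-1.27, 1.3], [0.12, 2.57], [-1.44, 4.58], [0.2, 2.03], [-3.05, 3.05]. Speed limits (rad/s): [2.79, 2.79, 3.14, 3.14, 3.14, 3.14, 3.14].

### API

Orientations are given as a unit quaternion [x, y, z, w].
In Python, from rig import get_obs, read_camera, close_job, spot_in gives the robot as it stands. The module is installed in compiled form; this text tells all that it offers.
- The arm moves only by the tool play_rows, never from a script. Its argument "targets" is a list of rows, each a list of 3 entries, a list of its own where there are three numbers: the turn, a rotation vector about the tool's x, y, z in rad, then the shift along the tool's x, y, z in m, then the opening, from 0 (shut) to 1 (fully open). A call has 1 to 12 rows; each row shifts and turns the commanded pose from where the row before left it, along the tool's axes as they then stand; what a row does not reach is not made up. A row lasts 1/12 s, in which the tool goes at most 41.7 mm and 7.16 degrees, less where a joint would pass 70% of its speed; a pose out of reach is approached as far as the arm can. A call is refused whole if a number of a shift passes 0.0417 or a number of a turn 0.125, either way. A call with a gripper value outside its range is refused whole. The fingers move at their own pace and stop on an object; "newtons" is the grip in N (left out, the last holds). Time passes only in rows, so rows that do not move let the fingers close. It gives the time, the measured TCP pose, the force, the opening and the grip force at its end, in the units of the state.
- get_obs(): the state, without advancing time (a new reading comes with each control period).
- read_camera(name): name is "scene" or "top" or "wrist"; returns a dict with "img" (420x560x3 uint8, red, green, blue), "depth" (420x560 float32, mm along the optical axis (not along the pixel's ray), 0 where there is no reading), "fov_y" (degrees; the focal length in pixels is half the picture's height over the tangent of half this angle, whatever the lens; pixels are square), "cx", "cy" (the principal point, pixels), "dist" ([k1, k2, p1, p2, k3] as OpenCV has them; the pictures are not rectified), "cam_to_world" (4x4, takes a point from camera to world coordinates); the wrist camera has in their place "tool_from_camera" (4x4, takes a point from camera to tool coordinates, whose origin is the TCP and whose axes are the flange's). Camera axes: x right, y down, z forward; pixel columns grow to the right and rows downward; lengths in mm; the calibration is good to about 2 mm. A picture is of the moment at which its call begins: read the wrist's pose just before it.
- close_job(): hands the job in; it is judged then, once.
Trained networks look in a picture, given as the dict that the camera call returned (one of the last four; its "shot" number tells which), for a name from the list of things; names that differ only in an ending like _2 or _b are one class to them, and where a whole thing is asked for, a point or a joint stands for the part that bears it (a point fixed in the world has none). Each returns a list of dicts, best first, with "conf" (0 to 1); they miss things now and then, are a little off and sometimes report something else, mostly with a low value. They report only what shows in the picture. A call takes as long as a camera call. They do not tell look-alikes from the thing itself.
- spot_in(picture, query): "rect" ([left, top, right, bottom] in pixels, round what is visible of it).
The state is a dict: "clock": time; "qpos": joint angles; "dq": joint speeds; "tau": joint torques, N m; "ee_pos": TCP position; "tcp_rot": TCP orientation; "contact_force": force on the tool from outside, world axes, zero at the start; "wrist_torque": the same for the moment, N m; "finger_gap": finger opening in mm; "grip_force": force on a finger pad.
Only numpy, scipy, OpenCV 4.12 (cv2) and the standard library are available. Lean on these libraries where they do the work, as an engineer would, in place of code of your own. Each camera call takes 0.05 s, during which the arm holds its last target. There are 200 camera calls.

## Working session

There is one attempt and no reset: what is moved stays moved. The work goes in short steps, Python scripts to look and compute and a tool call to move; the robot and the scene stay as the last step left them, time stands still between calls to the robot, and variables do not carry over. Pictures are saved under pics/ and viewed, at most 10 in all, crops included, and the job is handed in when it is done.

Besides the shell and the picture viewer there is one more tool, called after "Call:" by a JSON object that holds its "fn" and its "kwargs". play_rows: Moves the arm, as the interface text tells. Its arguments: {"type":"object","properties":{"targets":{"type":"array","items":{"type":"array"}},"newtons":{"type":"number"}},"required":["targets"]}

```bash
mkdir -p pics; cat > h.py <<'E'
import numpy as np, cv2
from rig import get_obs, read_camera, close_job, spot_in
from scipy.spatial.transform import Rotation as R
def K(p):
    f=p["img"].shape[0]/2/np.tan(np.radians(p["fov_y"])/2)
    return np.array([[f,0,p["cx"]],[0,f,p["cy"]],[0,0,1.]])
def c2w(p,o=None):
    if "cam_to_world" in p: return np.array(p["cam_to_world"])
    T=np.eye(4);T[:3,:3]=R.from_quat(o["tcp_rot"]).as_matrix();T[:3,3]=o["ee_pos"]
    return T@np.array(p["tool_from_camera"])
def cloud(p,o=None):
    h,w=p["depth"].shape
    uv=np.stack(np.meshgrid(np.arange(w),np.arange(h)),-1).reshape(-1,1,2).astype(np.float64)
    n=cv2.undistortPoints(uv,K(p),np.array(p["dist"],float))[:,0]
    d=p["depth"].reshape(-1,1)
    P=np.hstack([n*d,d]);T=c2w(p,o)
    P=P@T[:3,:3].T+T[:3,3]; P[d[:,0]==0]=np.nan
    return P.reshape(h,w,3)
def proj(p,X,o=None):
    T=np.linalg.inv(c2w(p,o))
    return cv2.projectPoints(np.atleast_2d(X).astype(float),cv2.Rodrigues(T[:3,:3])[0],T[:3,3],K(p),np.array(p["dist"],float))[0][:,0]
def save(p,n): cv2.imwrite(f"pics/{n}.png",p["img"][:,:,::-1])
E
python3 - <<'E'
from h import *
import pickle
o=get_obs();print({k:np.round(v,3) for k,v in o.items()})
for n in ["scene","top"]:
    p=read_camera(n);save(p,n);C=cloud(p);pickle.dump((p,C),open(n+".pkl","wb"))
    print(n,np.round(p["cam_to_world"],2).tolist(),p["fov_y"])
    for q in ["pole","pole_grip","hook_tip","ring","sash","cabinet","cradle","tube_rack","reagent_mid","jar_mid","tip_box","marker_mid","beaker_mid"]:
        for r in spot_in(p,q)[:3]:
            x0,y0,x1,y1=r["rect"];c=C[int(min(max((y0+y1)/2,0),419)),int(min(max((x0+x1)/2,0),559))]
            print(q,round(r["conf"],2),np.round(r["rect"]),np.round(c))
E
```

```text
{'clock': np.float64(0.0), 'qpos': array([-1.164,  0.312,  0.014,  1.513, -0.004,  1.319, -0.027]), 'dq': array([-0.002, -0.   , -0.001, -0.001,  0.   ,  0.002, -0.001]), 'tau': array([-1.0000e-03, -3.7991e+01,  1.4600e-01, -2.3059e+01,  1.2000e-02,
        1.4000e-02,  0.0000e+00]), 'ee_pos': array([238.278, 494.857, 204.929]), 'tcp_rot': array([ 0.222,  0.975, -0.001, -0.   ]), 'contact_force': array([-0.254,  0.084,  0.451]), 'wrist_torque': array([ 0.037, -0.045,  0.012]), 'grip_force': np.float64(0.0), 'finger_gap': np.float64(85.034)}
scene [[-0.83, 0.35, -0.44, 1057.42], [0.56, 0.5, -0.66, 879.79], [-0.01, -0.79, -0.61, 948.28], [0.0, 0.0, 0.0, 1.0]] 48.18744929735863
pole 0.74 [194. 177. 248. 206.] [ 490. -275.   72.]
pole_grip 0.73 [196. 179. 252. 199.] [ 478. -273.   81.]
pole_grip 0.56 [140. 226. 155. 245.] [ 759. -273.   13.]
hook_tip 0.83 [195. 178. 249. 196.] [ 484. -276.   89.]
ring 0.54 [206. 214. 225. 238.] [669.  39. 214.]
sash 0.91 [143. 197. 248. 257.] [723.  43. 242.]
cabinet 0.41 [141. 199. 246. 260.] [736.  60. 250.]
cradle 0.93 [262. 191. 330. 235.] [ 300. -11
[... 1111 characters left out ...]
.]
sash 0.65 [367. 168. 371. 226.] [ 480. -282.   95.]
sash 0.61 [223.  81. 312. 138.] [730.  48. 250.]
cabinet 0.86 [213.  56. 315. 177.] [711.  58. 242.]
cradle 0.97 [287. 214. 328. 273.] [332. -80.  11.]
cradle 0.84 [350. 171. 378. 228.] [ 485. -284.    6.]
cradle 0.75 [368. 245. 415. 328.] [ 183. -364.   11.]
tube_rack 0.77 [176. 188. 213. 219.] [474. 312.  31.]
tube_rack 0.22 [212.  59. 316. 176.] [709.  58. 240.]
jar_mid 0.76 [391. 127. 417. 154.] [ 678. -410.   72.]
tip_box 0.72 [415. 167. 448. 205.] [ 524. -508.   38.]
marker_mid 0.46 [153. 181. 161. 217.] [492. 452.  10.]
marker_mid 0.28 [390. 128. 416. 156.] [ 676. -408.   67.]
beaker_mid 0.89 [110. 156. 139. 179.] [608. 569.  10.]
```

```bash
python3 - <<'E'
import cv2
a=cv2.imread("pics/top.png")[40:350,100:460];b=cv2.imread("pics/scene.png")[120:420,120:420]
cv2.imwrite("pics/t2.png",cv2.resize(a,None,fx=1.93,fy=1.93,interpolation=3))
cv2.imwrite("pics/s2.png",cv2.resize(b,None,fx=2,fy=2,interpolation=3))
E
```

```text
(no output)
```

View pics/t2.png

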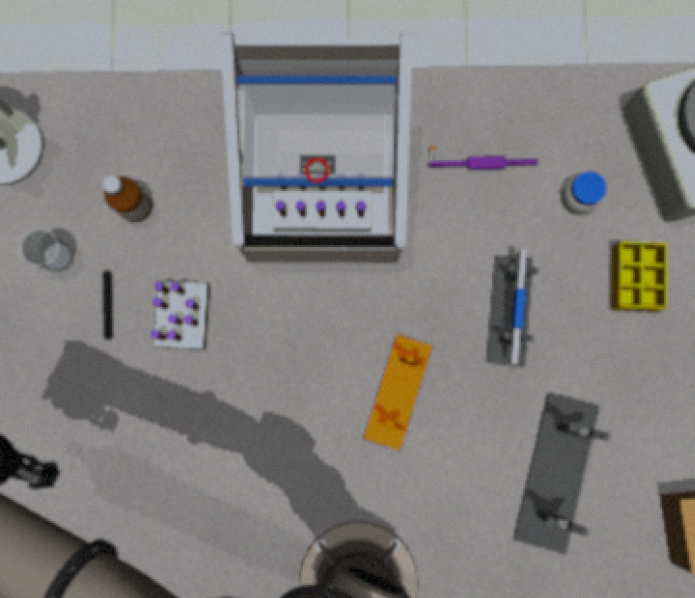

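View pics/s2.png

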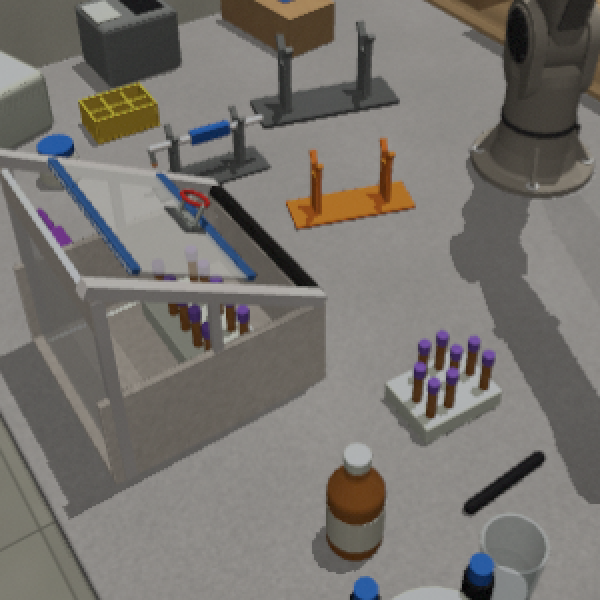

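The top view shows the blue-handled pole in the small dark cradle at about (520,305), hook end at the far end. The red ring is at (317,170) just above the sash's lower blue bar. A bigger dark cradle and an orange one are decoys, and the purple pole lies right of the cabinet.

```bash
python3 - <<'E'
from h import *
import pickle
for n in ["scene","top"]:
    p,C=pickle.load(open(n+".pkl","rb"))
    hsv=cv2.cvtColor(p["img"],cv2.COLOR_RGB2HSV);H,S,V=[hsv[...,i].astype(int) for i in range(3)]
    def rep(name,m,lo,hi):
        m=m&np.all((C>lo)&(C<hi),-1);P=C[m]
        if len(P)<4: print(n,name,len(P));return None
        med=np.median(P,0);d=np.linalg.svd(P-P.mean(0),full_matrices=False)[2][0]
        t=(P-P.mean(0))@d
        print(n,name,len(P),"mean",P.mean(0).round(1),"med",med.round(1),"dir",d.round(3),"ext",t.min().round(),t.max().round(),"min",P.min(0).round(),"max",P.max(0).round());return P
    blue=(H>100)&(H<125)&(S>120); red=((H<6)|(H>174))&(S>130); 
    rep("handle",blue,[400,-330,50],[560,-230,130])
    rep("shaft",S<255,[340,-330,84],[640,-230,100])
    rep("hook",(H>5)&(H<22)&(S>110),[480,-330,30],[640,-230,100])
    rep("ring",red,[560,-50,120],[760,150,330])
    rep("bar",blue,[560,-100,120],[690,220,260])
    rep("bar2",blue,[690,-100,240],[850,220,400])
    rep("cradlebase",V<110,[380,-340,3],[600,-230,14])
    P=rep("whiterails",(V>100)&(S<60),[520,-130,100],[900,240,340])
    # sash plane
    m=(S<70)&np.all((C>[660,-10,150])&(C<[760,110,330]),-1);Q=C[m];u=np.linalg.svd(Q-np.median(Q,0))[2][2] if len(Q)<4000 else None
    print("sash normal",u,np.median(Q,0).round(1),len(Q))
E
```

```text
scene handle 133 mean [ 475.2 -275.    87.8] med [ 475.8 -274.3   89.6] dir [ 0.995 -0.096  0.008] ext -34.0 33.0 min [ 441. -290.   73.] max [ 508. -264.   99.]
scene shaft 211 mean [ 479.4 -277.6   90.4] med [ 477.6 -276.3   90.2] dir [ 0.994 -0.114 -0.004] ext -100.0 100.0 min [ 381. -310.   84.] max [ 580. -253.  100.]
scene hook 2
scene ring 57 mean [671.8  59.7 252.4] med [672.7  57.6 252.3] dir [-0.7   -0.577 -0.42 ] ext -19.0 17.0 min [656.  43. 240.] max [688.  80. 262.]
scene bar 206 mean [665.4  80.1 213.6] med [665.8  93.2 213.6] dir [-0.012 -1.     0.002] ext -100.0 136.0 min [658. -56. 208.] max [671. 180. 220.]
scene bar2 280 mean [801.2  70.3 291.8] med [801.4  75.  291.9] dir [-0.014 -1.    -0.   ] ext -110.0 130.0 min [794. -60. 286.] max [807. 180. 295.]
scene cradlebase 341 mean [ 444.6 -274.4    6.4] med [ 446.4 -274.1    6.3] dir [ 0.943 -0.332 -0.003] ext -66.0 101.0 min [ 382. -325.    3.] max [ 534. -232.   14.]
scene whiterails 6627 mean [754.9 105.  209.8] med [758.6 141.7 230.4] dir [ 0.217 -0.926  0.31 ] ext -161.0 233.0 min [573. -91. 100.] max [875. 208
[... 559 characters left out ...]
op bar 230 mean [663.2  60.5 213.9] med [663.2  67.  214.3] dir [-0.008 -1.     0.009] ext -117.0 122.0 min [583. -61. 156.] max [672. 178. 224.]
top bar2 327 mean [800.3  56.7 293.2] med [800.4  57.6 293.1] dir [-0.013 -1.    -0.001] ext -118.0 119.0 min [794. -62. 285.] max [807. 175. 301.]
top cradlebase 690 mean [ 479.5 -274.3    8. ] med [ 480.9 -270.7    7.9] dir [-0.996  0.094  0.001] ext -118.0 97.0 min [ 382. -326.    3.] max [ 597. -238.   14.]
top whiterails 5863 mean [739.4  59.1 243.9] med [740.8  60.4 248.4] dir [ 0.008 -1.     0.026] ext -148.0 150.0 min [571. -88. 103.] max [867. 203. 320.]
sash normal [-4.86387066e-01  2.92461714e-04  8.73743404e-01] [719.1  48.3 242.2] 1283
```

```bash
cat >> h.py <<'E'
from scipy.spatial.transform import Slerp
def Rx(xax,zax):
    z=np.array(zax,float);z/=np.linalg.norm(z);x=np.array(xax,float);x-=z*(x@z);x/=np.linalg.norm(x)
    return R.from_matrix(np.stack([x,np.cross(z,x),z],1))
def plan(p0,r0,wps,g,mm=38,deg=6.8):
    """wps: list of (pos mm, Rotation, n or None). prints rows"""
    rows=[]
    for w in wps:
        p1,r1=np.array(w[0],float),w[1];d=np.linalg.norm(p1-p0);a=np.degrees((r0.inv()*r1).magnitude())
        n=int(max(np.ceil(d/mm),np.ceil(a/deg),w[2] if len(w)>2 else 1));rv=(r0.inv()*r1).as_rotvec()/n
        P,Q=np.array(p0),r0
        for i in range(1,n+1):
            tgt=p0+(p1-p0)*i/n; s=np.round(Q.inv().apply(tgt-P)/1000,4);t=np.round(rv,4)
            rows.append([(t+0.).tolist(),(s+0.).tolist(),g]);P=P+Q.apply(s)*1000;Q=Q*R.from_rotvec(t)
        p0,r0=P,Q
    import json
    for i in range(0,len(rows),12): print(json.dumps(rows[i:i+12]).replace(" ",""))
    print("end",p0.round(1),r0.as_quat().round(4),len(rows))
def cur():
    o=get_obs();return o["ee_pos"],R.from_quat(o["tcp_rot"])
E
python3 - <<'E'
from h import *
p,r=cur()
q=Rx([.9936,-.113,0],[0,0,-1])
mid=Slerp([0,1],R.concatenate([r,r*R.from_rotvec([0,0,np.radians(160.8)])]))
plan(p,r,[([430,150,225],mid(.45)),([470,-278,230],q)],1)
w=read_camera("wrist");print(np.round(w["tool_from_camera"],3).tolist(),w["fov_y"])
E
```

```text
[[[0.0,0.0,0.1148],[-0.0293,-0.0208,-0.0017],1],[[0.0,0.0,0.1148],[-0.0315,-0.0172,-0.0018],1],[[0.0,0.0,0.1148],[-0.0332,-0.0136,-0.0017],1],[[0.0,0.0,0.1148],[-0.0346,-0.0096,-0.0017],1],[[0.0,0.0,0.1148],[-0.0355,-0.0056,-0.0017],1],[[0.0,0.0,0.1148],[-0.0359,-0.0015,-0.0018],1],[[0.0,0.0,0.1148],[-0.0358,0.0026,-0.0017],1],[[0.0,0.0,0.1148],[-0.0353,0.0067,-0.0017],1],[[0.0,0.0,0.1148],[-0.0343,0.0106,-0.0017],1],[[0.0,0.0,0.1148],[-0.0328,0.0146,-0.0018],1],[[0.0,0.0,0.1148],[-0.031,0.0182,-0.0017],1],[[0.0,0.0,0.1102],[-0.0299,0.0071,-0.0004],1]]
[[[0.0,0.0,0.1102],[-0.0289,0.0104,-0.0003],1],[[0.0,0.0,0.1102],[-0.0276,0.0134,-0.0004],1],[[0.0,0.0,0.1102],[-0.0259,0.0165,-0.0003],1],[[0.0,0.0,0.1102],[-0.024,0.0191,-0.0004],1],[[0.0,0.0,0.1102],[-0.0217,0.0217,-0.0003],1],[[0.0,0.0,0.1102],[-0.0192,0.024,-0.0004],1],[[0.0,0.0,0.1102],[-0.0164,0.0259,-0.0004],1],[[0.0,0.0,0.1102],[-0.0135,0.0276,-0.0003],1],[[0.0,0.0,0.1102],[-0.0104,0.0289,-0.0004],1],[[0.0,0.0,0.1102],[-0.0072,0.0298,-0.0003],1],[[0.0,0.0,0.1102],[-0.0038,0.0305,-0.0004],1],[[0.0,0.0,0.1102],[-0.0004,0.0307,-0.0003],1]]
[[[0.0,0.0,0.1102],[0.0029,0.0306,-0.0004],1]]
end [ 470. -278.  230.] [ 0.9984 -0.0564  0.     -0.    ] 25
[[0.001, -0.944, -0.329, 85.997], [1.0, 0.001, 0.001, -0.404], [-0.001, -0.329, 0.944, -168.401], [0.0, 0.0, 0.0, 1.0]] 63.386124761107176
```

Call:
{"fn": "play_rows", "kwargs": {"targets": [[[0,0,0.115],[-0.0293,-0.0208,-0.002],1],[[0,0,0.115],[-0.0315,-0.0172,-0.002],1],[[0,0,0.115],[-0.0332,-0.0136,-0.002],1],[[0,0,0.115],[-0.0346,-0.0096,-0.002],1],[[0,0,0.115],[-0.0355,-0.0056,-0.002],1],[[0,0,0.115],[-0.0359,-0.0015,-0.002],1],[[0,0,0.115],[-0.0358,0.0026,-0.002],1],[[0,0,0.115],[-0.0353,0.0067,-0.002],1],[[0,0,0.115],[-0.0343,0.0106,-0.002],1],[[0,0,0.115],[-0.0328,0.0146,-0.002],1],[[0,0,0.115],[-0.031,0.0182,-0.002],1],[[0,0,0.11],[-0.0299,0.0071,0],1]]}}

```text
clock: 2.45
ee_pos: [435.2, 116.8, 228.7]
tcp_rot: [0.793, 0.609, 0.001, 0.001]
contact_force: [1.1, -0.2, -0.1]
finger_gap: 85.3
grip_force: 0.0
```

Call:
{"fn": "play_rows", "kwargs": {"targets": [[[0,0,0.11],[-0.0289,0.0104,0],1],[[0,0,0.11],[-0.0276,0.0134,0],1],[[0,0,0.11],[-0.0259,0.0165,0],1],[[0,0,0.11],[-0.024,0.0191,0],1],[[0,0,0.11],[-0.0217,0.0217,0],1],[[0,0,0.11],[-0.0192,0.024,0],1],[[0,0,0.11],[-0.0164,0.0259,0],1],[[0,0,0.11],[-0.0135,0.0276,0],1],[[0,0,0.11],[-0.0104,0.0289,0],1],[[0,0,0.11],[-0.0072,0.0298,0],1],[[0,0,0.11],[-0.0038,0.0305,0],1],[[0,0,0.11],[0,0.0307,0],1]]}}

```text
clock: 3.45
ee_pos: [466.9, -248.8, 228.2]
tcp_rot: [1.0, -0.003, 0.0, -0.0]
contact_force: [0.1, 0.3, 0.1]
finger_gap: 85.2
grip_force: 0.0
```

Call:
{"fn": "play_rows", "kwargs": {"targets": [[[0,0,0.11],[0.003,0.0306,0],1],[[0,0,0],[0,0,0],1],[[0,0,0],[0,0,0],1]]}}

```text
clock: 3.7
ee_pos: [468.8, -280.4, 227.8]
tcp_rot: [0.998, -0.058, -0.001, 0.001]
contact_force: [-0.2, 0.4, 0.2]
finger_gap: 85.2
grip_force: 0.0
```

```bash
python3 - <<'E'
from h import *
import pickle
o=get_obs();print({k:np.round(v,3).tolist() for k,v in o.items() if k in("clock","qpos","ee_pos","tcp_rot","contact_force")})
p=read_camera("wrist");save(p,"w1");C=cloud(p,o);pickle.dump((p,o,C),open("w1.pkl","wb"))
hsv=cv2.cvtColor(p["img"],cv2.COLOR_RGB2HSV);H,S,V=[hsv[...,i].astype(int) for i in range(3)]
m=(H>100)&(H<125)&(S>120)&(C[...,2]>60)&(C[...,2]<120)
P=C[m];top=P[P[:,2]>np.percentile(P[:,2],60)-3]
for n,Q in(("handle",P),("top",top),("shaft",C[(abs(C[...,2]-88)<6)&(S<80)&(abs(C[...,1]+278)<40)])):
    d=np.linalg.svd(Q-Q.mean(0),full_matrices=False)[2][0];print(n,len(Q),Q.mean(0).round(1),d.round(4),Q.min(0).round(1),Q.max(0).round(1))
for q in["pole","hook_tip","cradle"]:print(q,[(round(r["conf"],2),np.round(r["rect"])) for r in spot_in(p,q)[:2]])
E
```

```text
{'clock': 3.7, 'qpos': [-0.143, 0.382, 0.903, 1.506, -0.3, 1.399, -0.91], 'ee_pos': [468.826, -280.422, 227.817], 'tcp_rot': [0.998, -0.058, -0.001, 0.001], 'contact_force': [-0.203, 0.352, 0.204]}
handle 1250 [ 472.3 -281.8   96.1] [-0.9943  0.1062  0.0038] [ 423.9 -292.6   60.6] [ 505.4 -270.5   98.7]
top 1221 [ 472.  -281.7   96.2] [-0.9943  0.1068  0.0016] [ 436.2 -292.2   93.5] [ 505.3 -270.5   98.7]
shaft 1872 [ 492.2 -283.8   88.9] [-9.936e-01  1.131e-01  3.000e-04] [ 376.  -298.8   82.3] [ 577.4 -261.8   94. ]
pole [(0.69, array([272.,  63., 295., 273.]))]
hook_tip [(0.77, array([276.,  63., 294., 273.]))]
cradle [(0.86, array([315., 266., 410., 402.])), (0.82, array([ 87., 212., 176., 335.]))]
```

View pics/w1.png

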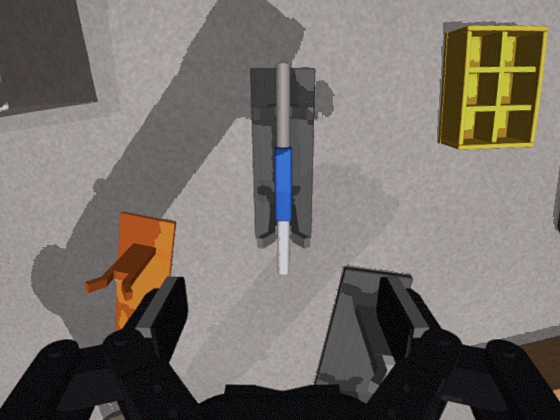

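The wrist view shows the pole straight ahead along the image's vertical, with the blue handle at about (283,185), centred between the fingers, and the cradle below it.

Call:
{"fn": "play_rows", "kwargs": {"targets": [[[0,0,0],[0.001,0,0.035],1],[[0,0,0],[0.001,0,0.035],1],[[0,0,0],[0.001,0,0.035],1],[[0,0,0],[0,0,0.03],1],[[0,0,0],[0,0,0.016],1],[[0,0,0],[0,0,0],1],[[0,0,0],[0,0,0],1]]}}

```text
clock: 4.48
ee_pos: [472.9, -276.9, 76.8]
tcp_rot: [0.998, -0.055, -0.0, -0.001]
contact_force: [0.6, -0.6, 0.2]
finger_gap: 85.5
grip_force: 0.0
```

Call:
{"fn": "play_rows", "kwargs": {"newtons": 25, "targets": [[[0,0,0],[0,0,0],0],[[0,0,0],[0,0,0],0],[[0,0,0],[0,0,0],0],[[0,0,0],[0,0,0],0],[[0,0,0],[0,0,0],0],[[0,0,0],[0,0,0],0],[[0,0,0],[0,0,0],0],[[0,0,0],[0,0,0],0],[[0,0,0],[0,0,0],0],[[0,0,0],[0,0,0],0]]}}

```text
clock: 5.32
ee_pos: [472.7, -278.6, 77.0]
tcp_rot: [0.998, -0.056, -0.0, -0.0]
contact_force: [0.1, -0.4, 0.3]
finger_gap: 0.4
grip_force: 0.0
```

```bash
python3 - <<'E'
from h import *
o=get_obs();print({k:np.round(v,3).tolist() for k,v in o.items() if k in("clock","qpos","ee_pos","grip_force","finger_gap","contact_force")})
a=read_camera("wrist");b=read_camera("scene");b=b["img"][110:260,150:350];b=cv2.resize(b,(560,420),interpolation=3)
save({"img":np.vstack([a["img"],b])[:, :]},"w2");im=cv2.imread("pics/w2.png");cv2.imwrite("pics/w2.png",cv2.resize(np.hstack([im[:420],im[420:]]),(800,300)))
E
```

```text
{'clock': 5.317, 'qpos': [-0.09, 0.52, 0.825, 1.722, -0.424, 1.089, -0.812], 'ee_pos': [472.723, -278.559, 76.95], 'contact_force': [0.102, -0.425, 0.283], 'grip_force': 0.0, 'finger_gap': 0.37}
```

View pics/w2.png

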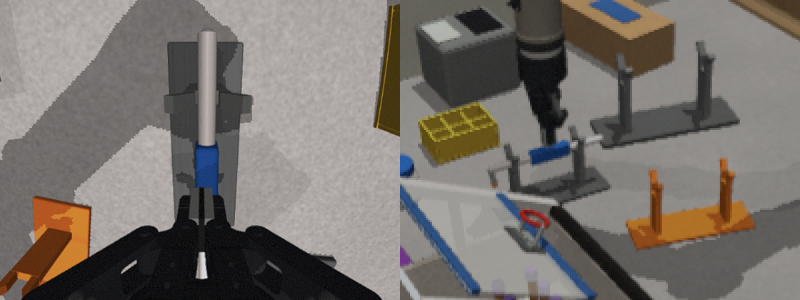

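```bash
python3 - <<'E'
from h import *
o=get_obs();p=read_camera("wrist");C=cloud(p,o)
T=np.eye(4);T[:3,:3]=R.from_quat(o["tcp_rot"]).as_matrix();T[:3,3]=o["ee_pos"]
L=(C-T[:3,3])@T[:3,:3]
for v,u in [(90,288),(160,288),(220,288),(240,288),(252,270),(262,288),(262,268),(270,283),(275,265),(275,305),(290,270),(300,300),(370,283),(380,282),(50,200)]:
    print((u,v),C[v,u].round(1),"tool",L[v,u].round(1),p["img"][v,u])
for n in("scene","top"):
    s=read_camera(n);D=cloud(s);g=s["img"].astype(int).sum(-1)<130
    m=g&(abs(D[...,0]-472)<60)&(abs(D[...,1]+280)<60)&(D[...,2]>50);Q=D[m];print(n,len(Q),np.percentile(Q,[1,5,50],axis=0).round(1).tolist() if len(Q) else 0)
    h=cv2.cvtColor(s["img"],cv2.COLOR_RGB2HSV);b=(h[...,0]>100)&(h[...,0]<125)&(h[...,1]>120)&(abs(D[...,0]-472)<60)&(abs(D[...,1]+280)<40)&(D[...,2]>50);print(D[b].mean(0),D[b].max(0))
E
```

```text
(288, 90) [ 556.6 -290.6   89.7] tool [ 84.7   2.6 -12.8] [179 169 167]
(288, 160) [ 525.8 -287.3   89.7] tool [ 53.8   2.8 -12.8] [179 170 167]
(288, 220) [ 498.8 -284.3   96.2] tool [ 26.6   2.8 -19.3] [ 28  68 135]
(288, 240) [ 488.4 -283.3   95.8] tool [ 16.1   2.9 -18.8] [ 25  63 125]
(270, 252) [ 440.3 -265.6    8.5] tool [-33.6  -9.2  68.5] [64 65 63]
(288, 262) [ 482.7 -282.5  107.3] tool [ 10.4   2.8 -30.4] [52 59 87]
(268, 262) [ 483.4 -273.4  106.7] tool [ 10.   -6.4 -29.8] [65 64 61]
(283, 270) [ 482.4 -280.1  113.7] tool [  9.8   0.5 -36.8] [ 9 13 11]
(265, 275) [ 479.3 -271.6  111. ] tool [  5.7  -7.6 -34.1] [13 14 17]
(305, 275) [ 477.2 -289.5  110.8] tool [  5.7  10.4 -33.9] [12 16 11]
(270, 290) [ 482.7 -274.9  129.1] tool [  9.5  -4.7 -52.2] [72 71 70]
(300, 300) [ 478.2 -286.4  131.3] tool [  6.3   7.2 -54.4] [34 34 34]
(283, 370) [ 401.4 -271.3   89.4] tool [-71.6   0.7 -12.4] [213 213 212]
(282, 380) [ 393.1 -269.7   89. ] tool [-80.1   0.2 -12. ] [206 198 194]
(200, 50) [ 589.5 -236.2    0. ] tool [111.3 -55.1  76.9] [117 114 113]
scene 1109 [[450.4, -297.8, 115.0], [462.6, -282.4, 154.1], [495.3, -249.3, 270.8]]
[ 475.50471892 -274.39189611   87.69574299] [ 506.23217101 -265.98415159  106.15008841]
top 16 [[476.6, -236.4, 188.9], [480.4, -233.4, 189.6], [488.9, -227.1, 195.9]]<stdin>:10: RuntimeWarning: Mean of empty slice.
  ret = um.true_divide(
Traceback (most recent call last):
ValueError: zero-size array to reduction operation maximum which has no identity
```

```bash
python3 - <<'E'
from h import *
import pickle
p,o,C=pickle.load(open("w1.pkl","rb"))
M=R.from_quat(o["tcp_rot"]).as_matrix();L=(C-o["ee_pos"])@M
m=(L[...,2]<40)&(L[...,2]>-150)&(C[...,2]>110);
for s in(-1,1):
    Q=L[m&(np.sign(L[...,1])==s)];i=np.argsort(-Q[:,2])[:12];print("open tips",Q[i].round(1).tolist()[:6],len(Q),Q[:,1].min(),Q[:,1].max())
o=get_obs();p=read_camera("wrist");C=cloud(p,o);M=R.from_quat(o["tcp_rot"]).as_matrix();L=(C-o["ee_pos"])@M
m=(abs(L[...,1])<14)&(abs(L[...,0])<25)&(L[...,2]<-5)&(p["img"].max(-1)<90)
Q=L[m];i=np.argsort(-Q[:,2])[:400:40];print("shut",Q[i].round(1).tolist())
E
```

```text
open tips [[-0.0, -43.4, -37.9], [1.4, -43.1, -38.5], [4.0, -43.3, -38.6], [-2.7, -43.1, -38.6], [-5.3, -42.9, -38.6], [-1.6, -43.4, -38.7]] 17996 -74.5515694868244 -0.13039966317210566
open tips [[0.6, 42.9, -38.7], [-2.9, 42.7, -38.8], [4.9, 42.8, -38.9], [-10.4, 43.0, -39.0], [1.9, 42.6, -39.0], [-4.4, 42.8, -39.0]] 17991 0.10479414157528055 74.64746362599065
shut [[13.4, 11.4, -15.2], [13.2, -4.4, -17.1], [5.8, -3.9, -18.8], [10.0, 6.4, -30.7], [9.7, 2.8, -32.0], [10.2, 4.5, -32.9], [10.1, 4.1, -33.7], [5.9, -11.2, -34.4], [10.2, -1.3, -34.8], [10.2, 6.2, -35.6]]
```

The wrist depth shows that the fingertips really end about 25 mm *behind* the reported TCP. The text puts them 11 mm ahead, so they closed above the handle and touched nothing. The true grasp point is about −44 mm along tool z. I'll reopen and go 37 mm lower.

Call:
{"fn": "play_rows", "kwargs": {"targets": [[[0,0,0],[0,0,0],1],[[0,0,0],[0,0,0],1],[[0,0,0],[0,0.001,0],1],[[0,0,0],[0,0.0015,0],1],[[0,0,0],[0,0,0],1],[[0,0,0],[0,0,0],1],[[0,0,0],[0,0,0],1],[[0,0,0],[0,0,0],1]]}}

```text
clock: 6.28
ee_pos: [472.5, -281.0, 77.0]
tcp_rot: [0.998, -0.056, 0.0, -0.0]
contact_force: [0.2, -0.8, 0.3]
finger_gap: 85.6
grip_force: 0.0
```

Call:
{"fn": "play_rows", "kwargs": {"targets": [[[0,0,0],[0,0,0.015],1],[[0,0,0],[0,0,0.015],1],[[0,0,0],[0,0,0.007],1],[[0,0,0],[0,0,0],1],[[0,0,0],[0,0,0],1]]}}

```text
clock: 6.7
ee_pos: [472.3, -281.0, 39.9]
tcp_rot: [0.998, -0.056, -0.0, -0.0]
contact_force: [0.8, 0.1, 0.3]
finger_gap: 85.2
grip_force: 0.0
```

```bash
python3 - <<'E'
from h import *
o=get_obs();p=read_camera("wrist");C=cloud(p,o);M=R.from_quat(o["tcp_rot"]).as_matrix();L=(C-o["ee_pos"])@M
print(o["ee_pos"].round(1),o["finger_gap"],o["contact_force"].round(2))
h=cv2.cvtColor(p["img"],cv2.COLOR_RGB2HSV);b=(h[...,0]>100)&(h[...,0]<125)&(h[...,1]>120)&(abs(L[...,1])<30)
Q=L[b&(L[...,2]<-30)];print("handle tool",Q.mean(0).round(1),Q.min(0).round(1),Q.max(0).round(1),np.median(Q[:,1]))
d=(p["img"].max(-1)<120)&(L[...,2]>-90)&(L[...,2]<-20)&(abs(L[...,0])<15)
for s in(-1,1):
    Q=L[d&(s*L[...,1]>25)];i=np.argsort(-Q[:,2])[:8];print("tips",Q[i].mean(0).round(1))
E
```

```text
[ 472.3 -281.    39.9] 85.21086938265829 [0.83 0.11 0.34]
handle tool [  4.1   1.  -57.7] [ -51.9  -29.9 -116.1] [ 33.4  30.  -30.2] 0.9801631087416132
tips [  1.7 -42.9 -39.3]
tips [ -4.7  42.8 -38.7]
```

Call:
{"fn": "play_rows", "kwargs": {"newtons": 25, "targets": [[[0,0,0],[0,0.001,0],0],[[0,0,0],[0,0,0],0],[[0,0,0],[0,0,0],0],[[0,0,0],[0,0,0],0],[[0,0,0],[0,0,0],0],[[0,0,0],[0,0,0],0],[[0,0,0],[0,0,0],0],[[0,0,0],[0,0,0],0],[[0,0,0],[0,0,0],0]]}}

```text
clock: 7.5
ee_pos: [472.5, -281.9, 40.2]
tcp_rot: [0.998, -0.056, 0.0, -0.0]
contact_force: [-0.5, 1.1, 2.5]
finger_gap: 15.3
grip_force: 30.5
```

Call:
{"fn": "play_rows", "kwargs": {"newtons": 100, "targets": [[[0,0,0],[0,0,0],0],[[0,0,0],[0,0,0],0],[[0,0,0],[0,0,0],0],[[0,0,0],[0,0,0],0]]}}

```text
clock: 7.83
ee_pos: [472.7, -282.1, 40.3]
tcp_rot: [0.998, -0.056, 0.0, 0.0]
contact_force: [-0.4, 1.1, 4.2]
finger_gap: 14.6
grip_force: 97.5
```

Call:
{"fn": "play_rows", "kwargs": {"targets": [[[0,0,0],[0,0,-0.01],0],[[0,0,0],[0,0,-0.02],0],[[0,0,0],[0,0,-0.03],0],[[0,0,0],[0,0,-0.03],0],[[0,0,0],[0,0,-0.03],0],[[0,0,0],[0,0,-0.03],0],[[0,0,0],[0,0,-0.02],0],[[0,0,0],[0,0,-0.01],0],[[0,0,0],[0,0,0],0],[[0,0,0],[0,0,0],0]]}}

```text
clock: 8.67
ee_pos: [471.9, -281.7, 219.1]
tcp_rot: [0.998, -0.056, -0.001, -0.0]
contact_force: [0.2, -0.0, -2.2]
finger_gap: 14.6
grip_force: 97.5
```

```bash
cat >> h.py <<'E'
def inhand(p,o):
    C=cloud(p,o);M=R.from_quat(o["tcp_rot"]).as_matrix();L=(C-o["ee_pos"])@M
    h=cv2.cvtColor(p["img"],cv2.COLOR_RGB2HSV)
    b=(h[...,0]>100)&(h[...,0]<125)&(h[...,1]>120)&(abs(L[...,1])<15)&(L[...,2]<-45)&(L[...,2]>-65)&(L[...,0]>12)&(L[...,0]<60)
    s=(L[...,0]>42)&(L[...,0]<130)&(abs(L[...,1])<12)&(L[...,2]<-38)&(L[...,2]>-62)&(h[...,1]<60)
    r=(h[...,0]>4)&(h[...,0]<24)&(h[...,1]>120)&(abs(L[...,1])<25)&(L[...,0]>70)&(L[...,0]<130)&(L[...,2]<20)
    for n,m in(("handle",b),("shaft",s),("ball",r)):
        Q=L[m]
        if len(Q)<3: print(n,len(Q));continue
        d=np.linalg.svd(Q-Q.mean(0),full_matrices=False)[2][0];d*=np.sign(d[0])
        print(n,len(Q),Q.mean(0).round(1),"dir",d.round(3),np.percentile(Q,[1,99],axis=0).round(1).tolist())
    return C,L
E
python3 - <<'E'
from h import *
o=get_obs();p=read_camera("wrist");print({k:np.round(v,3).tolist() for k,v in o.items()})
inhand(p,o);save(p,"w3")
for q in("ring","hook_tip","pole"):print(q,spot_in(p,q)[:1])
E
```

```text
{'clock': 8.667, 'qpos': [-0.134, 0.396, 0.898, 1.512, -0.312, 1.386, -0.899], 'dq': [0.0, 0.02, -0.016, 0.034, -0.005, 0.001, 0.0], 'tau': [0.143, -34.873, 7.856, -23.93, 0.034, -0.044, -0.006], 'ee_pos': [471.871, -281.654, 219.126], 'tcp_rot': [0.998, -0.056, -0.001, -0.0], 'contact_force': [0.175, -0.006, -2.211], 'wrist_torque': [-0.037, 0.032, 0.071], 'grip_force': 97.502, 'finger_gap': 14.607}
handle 2294 [ 23.7   0.  -55. ] dir [ 0.991 -0.016  0.134] [[12.4, -7.6, -57.1], [32.7, 7.6, -47.3]]
shaft 6115 [ 75.2  -0.2 -48.6] dir [1.    0.003 0.004] [[42.8, -6.0, -51.0], [104.3, 5.7, -44.0]]
ball 0
ring []
hook_tip [{'rect': [260.6, 21.5, 305.5, 389.5], 'conf': 0.67}]
pole [{'rect': [258.6, 22.9, 304.6, 390.4], 'conf': 0.85}]
```

View pics/w3.png

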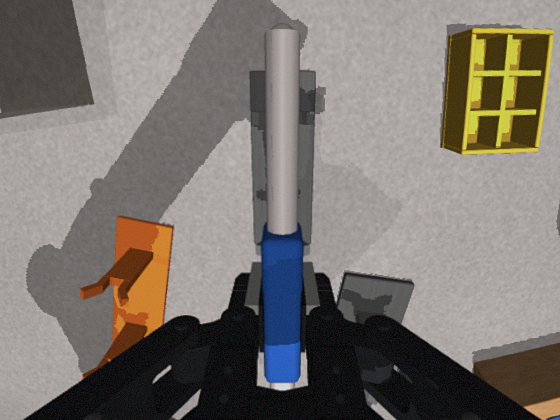

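The pole sits straight in the hand: handle along the image vertical at (283,310), shaft tip at (283,28). Next, a tilted pre-hook pose beside and above the ring, to measure it from there.

```bash
cat >> h.py <<'E'
PSI=-0.013;c3,s3=np.cos(np.pi/6),.5
XR=np.array([c3*np.cos(PSI),c3*np.sin(PSI),s3]);ZR=np.array([-s3*np.cos(PSI),-s3*np.sin(PSI),c3]);YR=np.cross(ZR,XR)
RT=Rx(XR,-ZR);BT=np.array([98.2,0,-13.8])
def tcp_for_ball(b): return np.array(b)-RT.apply(BT)
E
python3 - <<'E'
from h import *
ring=np.array([673.5,59.3,251])
p,r=cur()
t=tcp_for_ball(ring+50*ZR-45*YR);print(t)
h=Slerp([0,1],R.concatenate([r,RT]))
plan(p,r,[([460,-160,290],h(.4)),(t,RT,7)],0,mm=32)
E
```

```text
[569.78003735  15.64463271 233.25011962]
[[[0.002,0.0421,-0.0078],[-0.005,-0.0238,-0.0143],0],[[0.002,0.0421,-0.0078],[-0.0043,-0.024,-0.0145],0],[[0.002,0.0421,-0.0078],[-0.0034,-0.0239,-0.0146],0],[[0.002,0.0421,-0.0078],[-0.0027,-0.024,-0.0147],0],[[0.002,0.0421,-0.0078],[-0.0018,-0.0241,-0.0147],0],[[0.0021,0.0452,-0.0083],[0.0118,-0.0261,0.011],0],[[0.0021,0.0452,-0.0083],[0.0116,-0.026,0.0115],0],[[0.0021,0.0452,-0.0083],[0.0112,-0.0259,0.0121],0],[[0.0021,0.0452,-0.0083],[0.0108,-0.0257,0.0127],0],[[0.0021,0.0452,-0.0083],[0.0105,-0.0256,0.0132],0],[[0.0021,0.0452,-0.0083],[0.0101,-0.0255,0.0137],0],[[0.0021,0.0452,-0.0083],[0.0097,-0.0255,0.0142],0]]
end [569.8  15.7 233.3] [ 0.9659 -0.0064  0.259   0.0016] 12
```

Call:
{"fn": "play_rows", "kwargs": {"targets": [[[0.002,0.042,-0.008],[-0.005,-0.024,-0.014],0],[[0.002,0.042,-0.008],[-0.004,-0.024,-0.0145],0],[[0.002,0.042,-0.008],[-0.0035,-0.024,-0.0145],0],[[0.002,0.042,-0.008],[-0.0025,-0.024,-0.0147],0],[[0.002,0.042,-0.008],[-0.002,-0.024,-0.0147],0],[[0.002,0.045,-0.008],[0.0118,-0.026,0.011],0],[[0.002,0.045,-0.008],[0.0116,-0.026,0.0115],0],[[0.002,0.045,-0.008],[0.0112,-0.026,0.012],0],[[0.002,0.045,-0.008],[0.0108,-0.0257,0.0127],0],[[0.002,0.045,-0.008],[0.0105,-0.0256,0.0132],0],[[0.002,0.045,-0.008],[0.01,-0.0255,0.0137],0],[[0.002,0.045,-0.008],[0.0097,-0.0255,0.0142],0]]}}

```text
clock: 9.87
ee_pos: [569.9, 16.2, 232.8]
tcp_rot: [0.966, -0.007, 0.259, 0.002]
contact_force: [0.7, 0.3, -1.8]
finger_gap: 14.4
grip_force: 97.9
```

Call:
{"fn": "play_rows", "kwargs": {"targets": [[[0,0,0],[0,0,0],0],[[0,0,0],[0,0,0],0],[[0,0,0],[0,0,0],0]]}}

```text
clock: 10.12
ee_pos: [569.7, 14.2, 233.4]
tcp_rot: [0.966, -0.007, 0.258, 0.003]
contact_force: [0.7, 0.0, -1.1]
finger_gap: 14.3
grip_force: 97.9
```

```bash
cat >> h.py <<'E'
def ringfit(p,o=None,name=""):
    C=cloud(p,o);h=cv2.cvtColor(p["img"],cv2.COLOR_RGB2HSV)
    m=((h[...,0]<6)|(h[...,0]>174))&(h[...,1]>130)&np.all((C>[540,-20,100])&(C<[740,140,330]),-1)
    Q=(C[m])@np.stack([XR,YR,ZR],1)
    if len(Q)<10: print(name,"no ring",len(Q));return
    zc=np.median(Q[:,2]);Q=Q[abs(Q[:,2]-zc)<6]
    ext=np.percentile(Q,[1,99],axis=0);mid=ext.mean(0)
    A=np.c_[2*Q[:,:2],np.ones(len(Q))];s=np.linalg.lstsq(A,(Q[:,:2]**2).sum(1),rcond=None)[0];rad=np.sqrt(s[2]+s[0]**2+s[1]**2)
    W=np.stack([XR,YR,ZR],1)
    print(name,len(Q),"fit",(W@[s[0],s[1],zc-2]).round(1),"r",rad.round(1),"mid",(W@[mid[0],mid[1],zc-2]).round(1),"ext",np.ptp(ext,0).round(1))
    return W@[s[0],s[1],zc-2]
E
python3 - <<'E'
from h import *
o=get_obs();p=read_camera("wrist");print({k:np.round(v,3).tolist() for k,v in o.items() if k!="tau"});save(p,"w4")
ringfit(p,o,"wrist");inhand(p,o)
# pole in scene/top: project predicted ball & handle
b=o["ee_pos"]+R.from_quat(o["tcp_rot"]).apply(BT);print("ball pred",b.round(1))
for n in("scene","top"):
    s=read_camera(n);ringfit(s,None,n);D=cloud(s);h=cv2.cvtColor(s["img"],cv2.COLOR_RGB2HSV)
    m=(h[...,0]>5)&(h[...,0]<22)&(h[...,1]>110)&(np.linalg.norm(D-b,axis=-1)<25);print(n,"orange",m.sum(),D[m].mean(0).round(1) if m.any() else "",proj(s,b).round(1))
    m=(h[...,0]>100)&(h[...,0]<125)&(h[...,1]>120)&np.all((D>[480,-60,240])&(D<[620,80,350]),-1);print("handle",m.sum(),D[m].mean(0).round(1) if m.any() else "","pred",(o["ee_pos"]+R.from_quat(o["tcp_rot"]).apply([-1.8,0,-43.8])).round(1))
# sash plane normal and rails from wrist
C=cloud(p,o);
E
```

```text
{'clock': 10.117, 'qpos': [-0.682, -0.058, 0.568, 1.989, 0.148, 0.687, -1.781], 'dq': [0.012, -0.012, 0.022, -0.023, -0.001, -0.004, -0.002], 'ee_pos': [569.707, 14.2, 233.351], 'tcp_rot': [0.966, -0.007, 0.258, 0.003], 'contact_force': [0.742, 0.01, -1.075], 'wrist_torque': [-0.002, 0.678, 0.004], 'grip_force': 97.902, 'finger_gap': 14.347}
wrist 1920 fit [668.6  58.  252.8] r 16.4 mid [668.7  58.1 252.9] ext [36.4 36.2  4.1]
handle 2353 [ 24.   -0.3 -55.6] dir [ 0.991 -0.022  0.135] [[12.2, -7.9, -57.7], [33.1, 7.4, -47.7]]
shaft 6107 [ 75.4  -0.2 -49.1] dir [1.    0.003 0.003] [[42.7, -6.0, -51.5], [104.7, 5.6, -44.6]]
ball 0
ball pred [647.9  13.2 294.3]
scene 57 fit [672.7  61.  250.6] r 16.6 mid [672.8  60.7 250.7] ext [35.8 34.9  5.1]
scene orange 9 [651.7  17.  296.3] [[214.9 192. ]]
handle 126 [555.9  22.4 278.5] pred [546.3  14.6 270.4]
top 51 fit [672.6  58.1 252. ] r 16.4 mid [672.6  58.8 252. ] ext [33.7 33.   8.3]
top orange 0  [[278.7 130.9]]
handle 55 [560.3  14.1 293.1] pred [546.3  14.6 270.4]
```

View pics/w4.png

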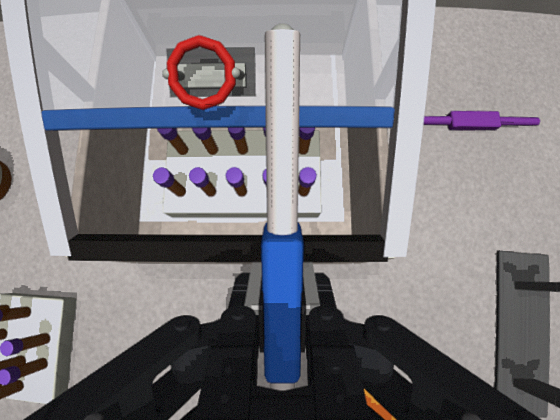

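The wrist view shows the ring at (202,71), clear of the shaft at (283,130), with the sash bar level at row 118. The relative ring offset agrees between the cameras to about 2 mm, well inside the ±8 mm hole clearance.

Call:
{"fn": "play_rows", "kwargs": {"targets": [[[0,0,0],[-0.001,-0.015,0],0],[[0,0,0],[-0.001,-0.015,0.005],0],[[0,0,0],[-0.001,-0.0156,0.01],0],[[0,0,0],[0,0,0.01],0],[[0,0,0],[0,0,0.005],0],[[0,0,0],[0,0,0],0],[[0,0,0],[0,0,0],0]]}}

```text
clock: 10.85
ee_pos: [583.8, 58.9, 207.2]
tcp_rot: [0.966, -0.008, 0.26, 0.003]
contact_force: [0.3, 0.5, -2.3]
finger_gap: 14.4
grip_force: 97.9
```

```bash
cat > chk.py <<'E'
from h import *
o=get_obs();p=read_camera("wrist");W=np.stack([XR,YR,ZR],1)
print(o["clock"].round(2),"pos",o["ee_pos"].round(1),"rot err",(RT.inv()*R.from_quat(o["tcp_rot"])).as_rotvec().round(3),"F",o["contact_force"].round(2),"Fring",(o["contact_force"]@W).round(2))
b=o["ee_pos"]+R.from_quat(o["tcp_rot"]).apply(BT);print("ball",b.round(1))
r=ringfit(p,o,"wrist")
if r is not None: print("ring-ball in ring axes, wrist",((r-b)@W).round(1))
s=read_camera("scene");r=ringfit(s,None,"scene");D=cloud(s);h=cv2.cvtColor(s["img"],cv2.COLOR_RGB2HSV)
m=(h[...,0]>5)&(h[...,0]<22)&(h[...,1]>110)&(np.linalg.norm(D-b,axis=-1)<25)
if m.any():
    q=D[m].mean(0)-np.array([1.8,2.6,2.4]);print("scene ball",q.round(1),m.sum(),"rel",((r-q)@W).round(1) if r is not None else "")
a=np.hstack([cv2.resize(p["img"],(400,300)),cv2.resize(s["img"][150:240,150:270],(400,300),interpolation=3)])
E
python3 - <<'E'
from chk import *
save({"img":a},"c1")
E
```

```text
Traceback (most recent call last):
  File "chk.py", line 3, in <module>
    print(o["clock"].round(2),"pos",o["ee_pos"].round(1),"rot err",(RT.inv()*R.from_quat(o["tcp_rot"])).as_rotvec().round(3),"F",o["contact_force"].round(2),"Fring",(o["contact_force"]@W).round(2))
          ^^^^^^^^^^^^^^^^
AttributeError: 'float' object has no attribute 'round'
```

```bash
sed -i 's/o\["clock"\].round(2)/round(float(o["clock"]),2)/' chk.py; python3 - <<'E'
from chk import *
save({"img":a},"c1")
E
```

```text
10.9 pos [584.   59.  207.6] rot err [-0.003  0.003  0.003] F [-0.19  0.07 -1.29] Fring [-0.81  0.07 -1.02]
ball [662.   57.8 268.9]
wrist 1862 fit [668.8  58.4 252.9] r 16.6 mid [669.5  58.4 253.3] ext [33.4 36.6  3.9]
ring-ball in ring axes, wrist [ -2.1   0.7 -17.2]
scene 54 fit [672.6  61.5 250.8] r 16.7 mid [672.3  61.1 250.7] ext [37.5 36.2  5.5]
scene ball [663.7  60.7 267.8] 10 rel [ -0.8   1.  -19.1]
```

View pics/c1.png

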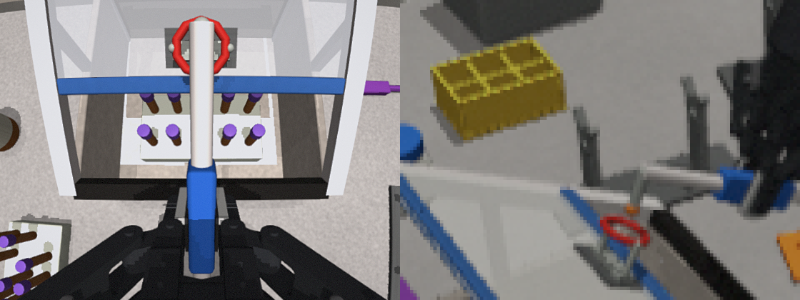

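The ball sits right over the ring's hole: the wrist view shows the ring symmetric about the shaft at (203,45), and the scene view shows the orange ball at (632,208) above the ring at (625,230). Inserting now.

Call:
{"fn": "play_rows", "kwargs": {"targets": [[[0,0,0],[-0.001,-0.001,0.005],0],[[0,0,0],[0,0,0.007],0],[[0,0,0],[0,0,0.008],0],[[0,0,0],[0,0,0.006],0],[[0,0,0],[0,0,0.004],0],[[0,0,0],[0,0,0],0],[[0,0,0],[0,0,0],0]]}}

```text
clock: 11.58
ee_pos: [597.8, 61.0, 180.0]
tcp_rot: [0.966, -0.007, 0.259, 0.003]
contact_force: [1.2, -0.0, -1.4]
finger_gap: 14.4
grip_force: 97.9
```

```bash
python3 chk.py
```

```text
11.58 pos [597.8  61.  180. ] rot err [-0.002  0.001  0.   ] F [ 1.2  -0.02 -1.45] Fring [ 0.31 -0.01 -1.86]
ball [675.9  60.  241.1]
wrist 3601 fit [668.5  58.5 252.7] r 16.4 mid [669.6  58.4 253.3] ext [34.5 36.3  4.1]
ring-ball in ring axes, wrist [-0.6 -1.6 13.7]
scene 51 fit [672.6  61.3 250.5] r 16.8 mid [672.5  61.1 250.5] ext [35.8 37.2  5.3]
scene ball [678.4  63.8 242.8] 10 rel [-1.1 -2.6  9.6]
```

Call:
{"fn": "play_rows", "kwargs": {"targets": [[[0,0,0],[-0.002,0,0],0],[[0,0,0],[-0.002,0,0],0],[[0,0,0],[-0.002,0,0],0],[[0,0,0],[-0.002,0,0],0],[[0,0,0],[-0.002,0,0],0],[[0,0,0],[-0.002,0,0],0],[[0,0,0],[-0.002,0,0],0],[[0,0,0],[-0.002,0,0],0],[[0,0,0],[-0.002,0,0],0],[[0,0,0],[-0.002,0,0],0],[[0,0,0],[-0.002,0,0],0],[[0,0,0],[-0.002,0,0],0]]}}

```text
clock: 12.68
ee_pos: [577.7, 61.5, 169.1]
tcp_rot: [0.965, -0.007, 0.26, 0.002]
contact_force: [3.0, -0.1, -0.4]
finger_gap: 14.4
grip_force: 97.8
```

```bash
cat > gap.py <<'E'
from h import *
import pickle
W=np.stack([XR,YR,ZR],1)
def meas(C,img,n):
    h=cv2.cvtColor(img,cv2.COLOR_RGB2HSV);box=np.all((C>[540,-40,100])&(C<[700,160,240]),-1)
    b=box&(h[...,0]>100)&(h[...,0]<125)&(h[...,1]>120); k=box&(h[...,2]<60)&(C[...,2]>115)&(C[...,2]<180)&(C[...,0]<610)
    for t,m in(("bar",b),("black",k)):
        Q=C[m]@W
        if len(Q)>5: print(n,t,len(Q),np.percentile(Q[:,[0,2]],[3,50,97],axis=0).round(1).tolist())
E
python3 - <<'E'
from chk import *
from gap import *
meas(cloud(p,o),p["img"],"wrist");meas(D,s["img"],"scene")
t=read_camera("top");meas(cloud(t),t["img"],"top")
q,C=pickle.load(open("top.pkl","rb"));meas(C,q["img"],"top0");q,C=pickle.load(open("scene.pkl","rb"));meas(C,q["img"],"scene0")
save({"img":a},"c2")
E
```

```text
12.68 pos [577.7  61.5 169.1] rot err [-0.002  0.003  0.001] F [ 3.05 -0.05 -0.36] Fring [ 2.46 -0.01 -1.83]
ball [655.6  60.4 230.4]
wrist 2364 fit [657.1  58.6 246.1] r 16.3 mid [654.5  58.6 244.6] ext [26.  36.8  4.2]
ring-ball in ring axes, wrist [ 9.2 -1.8 12.8]
scene 44 fit [661.3  61.6 244.2] r 16.5 mid [662.1  60.8 244.7] ext [36.3 33.7  5.1]
scene ball [659.4  62.1 229.4] 3 rel [ 9.1 -0.4 11.9]
wrist bar 14809 [[579.1, -145.0], [666.7, -143.3], [675.4, -84.8]]
wrist black 9841 [[567.2, -166.2], [578.5, -154.9], [584.3, -153.6]]
scene bar 245 [[585.7, -149.1], [668.1, -146.4], [676.8, -87.7]]
scene black 405 [[568.9, -169.8], [583.3, -159.7], [587.4, -156.6]]
top bar 244 [[592.8, -149.9], [668.6, -145.1], [675.4, -84.8]]
top black 255 [[570.4, -161.9], [578.1, -156.5], [586.5, -152.4]]
top0 bar 187 [[677.0, -150.5], [680.9, -145.7], [686.5, -141.3]]
top0 black 280 [[570.2, -161.7], [578.2, -156.9], [585.8, -152.7]]
scene0 bar 164 [[674.5, -149.8], [682.9, -147.0], [687.8, -145.0]]
scene0 black 404 [[569.4, -169.9], [583.0, -159.8], [587.1, -156.4]]
```

View pics/c2.png

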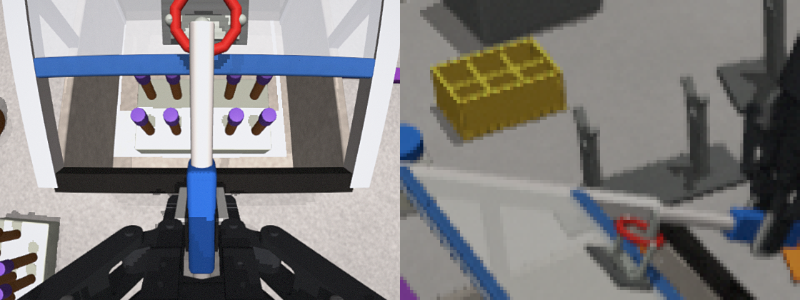

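The hook is seated in the ring: the scene view shows the shaft through to the ring at (640,232). The sash has moved about 13 mm with roughly 3 N. At least 47 mm of travel remain, given the 60 mm minimum opening, so I'll pull 45 mm and then creep.

Call:
{"fn": "play_rows", "kwargs": {"targets": [[[0,0,0],[-0.003,0,0],0],[[0,0,0],[-0.004,0,0],0],[[0,0,0],[-0.004,0,0],0],[[0,0,0],[-0.004,0,0],0],[[0,0,0],[-0.004,0,0],0],[[0,0,0],[-0.004,0,0],0],[[0,0,0],[-0.004,0,0],0],[[0,0,0],[-0.004,0,0],0],[[0,0,0],[-0.004,0,0],0],[[0,0,0],[-0.004,0,0],0],[[0,0,0],[-0.003,0,0],0],[[0,0,0],[-0.002,0,0],0]]}}

```text
clock: 13.83
ee_pos: [538.5, 62.0, 146.1]
tcp_rot: [0.966, -0.007, 0.259, 0.003]
contact_force: [2.4, -0.6, -0.0]
finger_gap: 14.3
grip_force: 97.9
```

```bash
python3 - <<'E'
from chk import *
from gap import *
for n,C,i in(("wrist",cloud(p,o),p["img"]),("scene",D,s["img"])):
    h=cv2.cvtColor(i,cv2.COLOR_RGB2HSV);Q=C@W
    b=(h[...,0]>100)&(h[...,0]<125)&(h[...,1]>120)&(abs(Q[...,2]+146)<8)&(abs(C[...,1]-60)<120)&(C[...,0]>540)&(C[...,0]<700)
    print(n,"bar",b.sum(),np.percentile(Q[b][:,0],[3,50,97]).round(1))
E
```

```text
13.83 pos [538.5  62.  146.1] rot err [-0.002  0.001  0.   ] F [ 2.37 -0.58 -0.05] Fring [ 2.03 -0.55 -1.23]
ball [616.6  61.  207.3]
wrist 2361 fit [617.9  59.2 223.4] r 16.2 mid [615.3  59.2 221.9] ext [25.5 36.9  4.1]
ring-ball in ring axes, wrist [ 9.3 -1.8 13.3]
scene 49 fit [622.1  61.8 221.1] r 17.1 mid [623.   61.7 221.6] ext [35.6 38.3  6.6]
scene ball [619.1  60.  204.4] 3 rel [10.9  1.8 13. ]
wrist bar 12522 [617.8 624.1 630.3]
scene bar 193 [618.1 627.  632.2]
```

Call:
{"fn": "play_rows", "kwargs": {"targets": [[[0,0,0],[-0.001,0,0],0],[[0,0,0],[-0.001,0,0],0],[[0,0,0],[0,0,0],0]]}}

```text
clock: 14.18
ee_pos: [537.1, 61.9, 145.2]
tcp_rot: [0.966, -0.007, 0.259, 0.003]
contact_force: [3.6, -1.1, -1.4]
finger_gap: 14.5
grip_force: 97.9
```

Call:
{"fn": "play_rows", "kwargs": {"targets": [[[0,0,0],[-0.001,0,0],0],[[0,0,0],[-0.001,0,0],0]]}}

```text
clock: 14.35
ee_pos: [535.7, 61.9, 144.5]
tcp_rot: [0.966, -0.007, 0.26, 0.003]
contact_force: [3.0, -0.8, -0.4]
finger_gap: 14.4
grip_force: 97.9
```

Call:
{"fn": "play_rows", "kwargs": {"targets": [[[0,0,0],[-0.001,0,0],0],[[0,0,0],[-0.0012,0,0],0]]}}

```text
clock: 14.52
ee_pos: [533.7, 61.9, 143.3]
tcp_rot: [0.966, -0.007, 0.26, 0.003]
contact_force: [3.2, -0.4, -1.3]
finger_gap: 14.6
grip_force: 97.8
```

Call:
{"fn": "play_rows", "kwargs": {"targets": [[[0,0,0],[-0.001,0,0],0],[[0,0,0],[-0.0012,0,0],0]]}}

```text
clock: 14.68
ee_pos: [531.7, 62.0, 142.2]
tcp_rot: [0.966, -0.007, 0.26, 0.003]
contact_force: [2.8, -0.1, -2.3]
finger_gap: 14.4
grip_force: 97.8
```

Call:
{"fn": "play_rows", "kwargs": {"targets": [[[0,0,0],[-0.0012,0,0],0],[[0,0,0],[-0.0012,0,0],0]]}}

```text
clock: 14.85
ee_pos: [529.6, 62.1, 141.0]
tcp_rot: [0.966, -0.007, 0.26, 0.003]
contact_force: [2.7, -0.9, -0.7]
finger_gap: 14.6
grip_force: 97.8
```

Call:
{"fn": "play_rows", "kwargs": {"targets": [[[0,0,0],[-0.0012,0,0],0],[[0,0,0],[-0.0012,0,0],0]]}}

```text
clock: 15.02
ee_pos: [527.5, 62.1, 139.8]
tcp_rot: [0.966, -0.007, 0.26, 0.003]
contact_force: [3.5, -0.7, -1.3]
finger_gap: 15.0
grip_force: 97.8
```

Call:
{"fn": "play_rows", "kwargs": {"targets": [[[0,0,0],[-0.0012,0,0],0],[[0,0,0],[-0.0012,0,0],0]]}}

```text
clock: 15.18
ee_pos: [525.5, 62.1, 138.6]
tcp_rot: [0.966, -0.007, 0.26, 0.003]
contact_force: [2.8, -1.0, -1.3]
finger_gap: 14.8
grip_force: 97.8
```

Call:
{"fn": "play_rows", "kwargs": {"targets": [[[0,0,0],[-0.0012,0,0],0],[[0,0,0],[-0.0012,0,0],0]]}}

```text
clock: 15.35
ee_pos: [523.4, 62.2, 137.4]
tcp_rot: [0.966, -0.007, 0.26, 0.002]
contact_force: [3.7, -1.2, -1.9]
finger_gap: 14.5
grip_force: 97.8
```

```bash
python3 - <<'E'
from chk import *
for n,C,i in(("wrist",cloud(p,o),p["img"]),("scene",D,s["img"])):
    h=cv2.cvtColor(i,cv2.COLOR_RGB2HSV);Q=C@W
    b=(h[...,0]>100)&(h[...,0]<125)&(h[...,1]>120)&(abs(Q[...,2]+146)<8)&(abs(C[...,1]-60)<120)&(C[...,0]>500)&(C[...,0]<700)
    k=(h[...,2]<60)&(C[...,2]>115)&(C[...,2]<150)&(C[...,0]<610)&(C[...,0]>550)&(abs(C[...,1]-60)<100)
    print(n,"bar",b.sum(),np.percentile(Q[b][:,0],[3,50,97]).round(1),"black",np.percentile(Q[k][:,0],[3,50,97]).round(1))
save({"img":a},"c3")
E
```

```text
15.35 pos [523.4  62.2 137.4] rot err [-0.002  0.002  0.001] F [ 3.71 -1.21 -1.91] Fring [ 2.27 -1.16 -3.52]
ball [601.5  61.1 198.6]
wrist 2360 fit [602.9  59.4 214.8] r 16.3 mid [600.2  59.5 213.3] ext [25.6 36.9  4.2]
ring-ball in ring axes, wrist [ 9.3 -1.7 13.3]
scene 42 fit [608.2  62.7 213.4] r 16.3 mid [608.6  61.6 213.7] ext [35.2 35.8  6.1]
scene ball [606.5  64.7 200.4] 4 rel [ 8.  -2.  10.5]
wrist bar 12487 [600.4 606.7 612.9] black [566.3 567.3 584. ]
scene bar 188 [601.8 609.4 615.5] black [566.8 570.4 574.2]
```

View pics/c3.png

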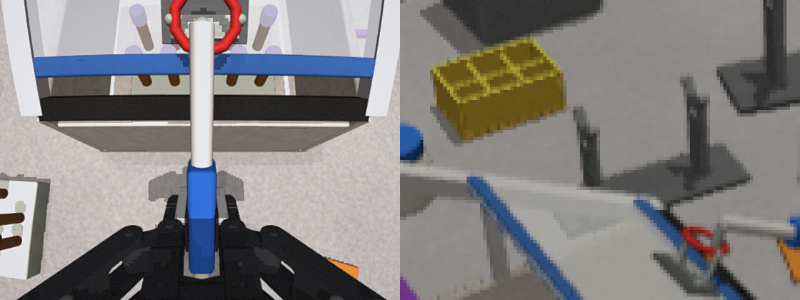

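The wrist view shows the blue bar at row 66, still about 16 mm short of the black front strip at row 107. The fingers are well clear of the cabinet. I'll keep creeping.

Call:
{"fn": "play_rows", "kwargs": {"targets": [[[0,0,0],[-0.0013,0,0],0],[[0,0,0],[-0.0013,0,0],0]]}}

```text
clock: 15.62
ee_pos: [521.3, 62.2, 136.2]
tcp_rot: [0.966, -0.007, 0.26, 0.002]
contact_force: [3.7, -1.1, -0.3]
finger_gap: 14.9
grip_force: 97.8
```

Call:
{"fn": "play_rows", "kwargs": {"targets": [[[0,0,0],[-0.0013,0,0],0],[[0,0,0],[-0.0013,0,0],0]]}}

```text
clock: 15.78
ee_pos: [519.0, 62.3, 134.8]
tcp_rot: [0.966, -0.007, 0.26, 0.002]
contact_force: [3.0, -1.3, -1.9]
finger_gap: 14.4
grip_force: 97.8
```

Call:
{"fn": "play_rows", "kwargs": {"targets": [[[0,0,0],[-0.0013,0,0],0],[[0,0,0],[-0.0013,0,0],0]]}}

```text
clock: 15.95
ee_pos: [516.7, 62.3, 133.5]
tcp_rot: [0.966, -0.007, 0.26, 0.002]
contact_force: [2.3, -0.5, -1.0]
finger_gap: 14.4
grip_force: 97.8
```

Call:
{"fn": "play_rows", "kwargs": {"targets": [[[0,0,0],[-0.001,0,0],0],[[0,0,0],[-0.001,0,0],0]]}}

```text
clock: 16.12
ee_pos: [514.9, 62.3, 132.5]
tcp_rot: [0.966, -0.007, 0.26, 0.002]
contact_force: [3.5, -1.0, -0.6]
finger_gap: 14.7
grip_force: 97.8
```

Call:
{"fn": "play_rows", "kwargs": {"targets": [[[0,0,0],[-0.001,0,0],0],[[0,0,0],[-0.001,0,0],0]]}}

```text
clock: 16.28
ee_pos: [513.2, 62.3, 131.5]
tcp_rot: [0.966, -0.007, 0.26, 0.003]
contact_force: [2.5, -0.1, -1.9]
finger_gap: 14.4
grip_force: 97.8
```

Call:
{"fn": "play_rows", "kwargs": {"targets": [[[0,0,0],[-0.001,0,0],0],[[0,0,0],[-0.001,0,0],0]]}}

```text
clock: 16.45
ee_pos: [511.5, 62.4, 130.5]
tcp_rot: [0.966, -0.007, 0.26, 0.002]
contact_force: [2.9, -1.4, -0.9]
finger_gap: 14.1
grip_force: 97.8
```

Call:
{"fn": "play_rows", "kwargs": {"targets": [[[0,0,0],[-0.001,0,0],0],[[0,0,0],[-0.001,0,0],0]]}}

```text
clock: 16.62
ee_pos: [509.8, 62.4, 129.5]
tcp_rot: [0.966, -0.007, 0.26, 0.002]
contact_force: [3.3, -1.3, -0.5]
finger_gap: 14.6
grip_force: 97.8
```

Call:
{"fn": "play_rows", "kwargs": {"targets": [[[0,0,0],[-0.001,0,0],0],[[0,0,0],[-0.001,0,0],0]]}}

```text
clock: 16.78
ee_pos: [509.5, 62.6, 129.6]
tcp_rot: [0.965, -0.007, 0.261, 0.002]
contact_force: [7.2, -1.5, -2.1]
finger_gap: 14.3
grip_force: 97.4
```

The stop is reached: the tool no longer follows and the force is climbing. I'll raise the pull gently.

Call:
{"fn": "play_rows", "kwargs": {"targets": [[[0,0,0],[-0.001,0,0],0],[[0,0,0],[0,0,0],0]]}}

```text
clock: 16.95
ee_pos: [509.4, 62.6, 129.7]
tcp_rot: [0.965, -0.007, 0.262, 0.002]
contact_force: [6.4, -1.8, -1.1]
finger_gap: 14.6
grip_force: 97.7
```

```bash
python3 - <<'E'
from h import *
o=get_obs();W=np.stack([XR,YR,ZR],1);print(o["contact_force"]@W,o["wrist_torque"].round(2),o["tau"].round(2),(RT.inv()*R.from_quat(o["tcp_rot"])).as_rotvec().round(4))
E
```

```text
[ 4.99228929 -1.67405999 -4.15365508] [-0.23 -0.4  -0.32] [ -1.51 -16.59  -2.03 -18.19   0.12  -0.91   0.15] [-0.0008  0.0063  0.0014]
```

Call:
{"fn": "play_rows", "kwargs": {"targets": [[[0,0,0],[-0.001,0,0],0],[[0,0,0],[-0.0005,0,0],0],[[0,0,0],[0,0,0],0],[[0,0,0],[0,0,0],0]]}}

```text
clock: 17.28
ee_pos: [509.3, 62.6, 129.9]
tcp_rot: [0.965, -0.007, 0.263, 0.002]
contact_force: [9.4, -2.2, -1.2]
finger_gap: 14.5
grip_force: 97.6
```

```bash
cat > f.py <<'E'
from h import *
import time
o=get_obs();W=np.stack([XR,YR,ZR],1);print("Fring",(o["contact_force"]@W).round(2),o["wrist_torque"].round(2),(RT.inv()*R.from_quat(o["tcp_rot"])).as_rotvec().round(4),o["tau"].round(2))
E
python3 - <<'E'
from chk import *
import f
inhand(p,o)
E
```

```text
17.28 pos [509.3  62.6 129.9] rot err [-0.     0.009  0.002] F [ 9.44 -2.23 -1.21] Fring [ 7.6  -2.11 -5.78]
ball [586.9  61.4 191.6]
wrist 2312 fit [589.1  59.6 206.8] r 16.3 mid [586.5  59.6 205.3] ext [25.6 36.7  4.1]
ring-ball in ring axes, wrist [ 9.5 -1.8 12. ]
scene 39 fit [594.1  61.7 205.6] r 16.1 mid [595.2  62.1 206.3] ext [33.2 35.3  5.3]
scene ball [593.1  64.  192.9] 4 rel [ 7.3 -2.3 10.5]
Fring [ 7.4  -2.16 -6.05] [-0.35 -0.73 -0.39] [-0.0003  0.0085  0.0021] [ -1.8  -16.47  -2.35 -17.25  -0.03  -0.52   0.2 ]
handle 2328 [ 23.9  -0.1 -55.6] dir [ 0.992 -0.003  0.13 ] [[12.3, -7.7, -57.6], [33.1, 7.5, -47.5]]
shaft 6107 [ 75.4  -0.1 -49. ] dir [1.    0.006 0.006] [[42.8, -5.9, -51.4], [104.8, 5.8, -44.5]]
ball 5 [ 77.4 -12.7  13.2] dir [0.001 1.    0.006] [[77.3, -24.8, 12.3], [77.4, 21.4, 14.4]]
```

Call:
{"fn": "play_rows", "kwargs": {"targets": [[[0,0,0],[-0.0005,0.0005,0.0005],0],[[0,0,0],[-0.0005,0.0005,0.0003],0],[[0,0,0],[0,0,0],0]]}}

```text
clock: 17.63
ee_pos: [509.5, 62.4, 129.4]
tcp_rot: [0.965, -0.007, 0.264, 0.001]
contact_force: [9.0, -1.5, 0.3]
finger_gap: 14.4
grip_force: 97.9
```

```bash
python3 f.py
```

```text
Fring [ 7.99 -1.41 -4.27] [-0.2  -0.96 -0.15] [0.001  0.0104 0.0013] [ -1.27 -15.69  -1.79 -16.52  -0.05  -0.2    0.13]
```

Call:
{"fn": "play_rows", "kwargs": {"targets": [[[0,0,0],[-0.0006,0.0003,0.0003],0],[[0,0,0],[-0.0006,0.0003,0.0003],0],[[0,0,0],[0,0,0],0]]}}

```text
clock: 17.88
ee_pos: [509.7, 62.4, 129.1]
tcp_rot: [0.964, -0.006, 0.265, 0.001]
contact_force: [9.1, -1.1, 1.7]
finger_gap: 14.7
grip_force: 98.0
```

```bash
python3 f.py
```

```text
Fring [ 8.73 -0.95 -3.05] [-0.15 -1.21 -0.13] [0.0021 0.0124 0.001 ] [ -1.09 -15.22  -1.61 -15.71  -0.11   0.16   0.09]
```

Call:
{"fn": "play_rows", "kwargs": {"targets": [[[0,0,0],[-0.0006,0,0],0],[[0,0,0],[-0.0006,0,0],0],[[0,0,0],[-0.0006,0,0],0],[[0,0,0],[0,0,0],0],[[0,0,0],[0,0,0],0]]}}

```text
clock: 18.3
ee_pos: [509.5, 62.5, 129.3]
tcp_rot: [0.964, -0.007, 0.266, 0.0]
contact_force: [12.2, -1.5, -0.8]
finger_gap: 14.6
grip_force: 97.8
```

```bash
python3 f.py
```

```text
Fring [10.19 -1.31 -6.79] [-0.13 -1.54 -0.24] [0.0026 0.015  0.0015] [ -1.53 -15.58  -2.11 -14.5   -0.28   0.68   0.12]
```

Call:
{"fn": "play_rows", "kwargs": {"targets": [[[0,0,0],[-0.0006,0.0003,0.0006],0],[[0,0,0],[-0.0006,0,0.0004],0],[[0,0,0],[0,0,0],0],[[0,0,0],[0,0,0],0]]}}

```text
clock: 18.63
ee_pos: [509.8, 62.5, 128.7]
tcp_rot: [0.964, -0.007, 0.267, -0.0]
contact_force: [12.1, -1.8, 2.1]
finger_gap: 14.1
grip_force: 97.8
```

```bash
python3 f.py
```

```text
Fring [11.52 -1.68 -4.19] [-0.15 -1.83 -0.25] [0.0035 0.0169 0.0017] [ -1.54 -14.52  -2.06 -13.68  -0.35   0.9    0.13]
```

Pull is now about 12 N along the slope. Holding.

Call:
{"fn": "play_rows", "kwargs": {"targets": [[[0,0,0],[0,0,0],0],[[0,0,0],[0,0,0],0],[[0,0,0],[0,0,0],0],[[0,0,0],[0,0,0],0],[[0,0,0],[0,0,0],0],[[0,0,0],[0,0,0],0],[[0,0,0],[0,0,0],0],[[0,0,0],[0,0,0],0],[[0,0,0],[0,0,0],0],[[0,0,0],[0,0,0],0],[[0,0,0],[0,0,0],0],[[0,0,0],[0,0,0],0]]}}

```text
clock: 19.63
ee_pos: [509.8, 62.5, 128.7]
tcp_rot: [0.964, -0.007, 0.267, -0.0]
contact_force: [11.5, -0.8, 2.2]
finger_gap: 14.6
grip_force: 97.8
```

Call:
{"fn": "play_rows", "kwargs": {"targets": [[[0,0,0],[0,0,0],0],[[0,0,0],[0,0,0],0],[[0,0,0],[0,0,0],0],[[0,0,0],[0,0,0],0],[[0,0,0],[0,0,0],0],[[0,0,0],[0,0,0],0]]}}

```text
clock: 20.13
ee_pos: [509.8, 62.5, 128.6]
tcp_rot: [0.964, -0.007, 0.267, -0.0]
contact_force: [11.8, -1.4, 2.6]
finger_gap: 14.8
grip_force: 97.8
```

```bash
python3 f.py
```

```text
Fring [11.51 -1.21 -3.64] [-0.26 -1.78 -0.23] [0.0035 0.0169 0.0017] [ -1.54 -14.55  -2.07 -13.69  -0.35   0.9    0.13]
```

Call:
{"fn": "play_rows", "kwargs": {"targets": [[[0,0,0],[0.001,0,0],0],[[0,0,0],[0.0015,0,-0.0003],0],[[0,0,0],[0.0015,0,-0.0003],0],[[0,0,0],[0.0015,0,-0.0003],0],[[0,0,0],[0.0015,0,-0.0003],0],[[0,0,0],[0.0015,0,-0.0003],0],[[0,0,0],[0.0015,0,-0.0003],0],[[0,0,0],[0.0015,0,-0.0002],0],[[0,0,0],[0.0015,0,0],0],[[0,0,0],[0.001,0,0],0],[[0,0,0],[0,0,0],0],[[0,0,0],[0,0,0],0]]}}

```text
clock: 21.13
ee_pos: [512.5, 60.0, 130.1]
tcp_rot: [0.966, -0.007, 0.258, 0.003]
contact_force: [-0.6, 0.2, -1.5]
finger_gap: 14.7
grip_force: 98.3
```

```bash
python3 - <<'E'
from chk import *
inhand(p,o)
E
```

```text
21.13 pos [512.5  60.  130.1] rot err [-0.003 -0.001  0.   ] F [-0.55  0.21 -1.55] Fring [-1.25  0.2  -1.06]
ball [590.7  59.  191.1]
wrist 2658 fit [589.3  59.5 206.9] r 16.3 mid [587.7  59.5 206. ] ext [27.9 36.8  4. ]
ring-ball in ring axes, wrist [ 6.7  0.5 14.4]
scene 36 fit [594.4  62.1 205.6] r 16.1 mid [594.2  61.8 205.5] ext [34.6 34.   4.6]
scene ball [594.2  62.6 191.5] 7 rel [ 7.2 -0.5 12.1]
handle 2318 [ 23.9  -0.2 -55.7] dir [ 0.991 -0.021  0.133] [[12.3, -7.7, -57.7], [33.0, 7.4, -47.6]]
shaft 6140 [ 75.3  -0.3 -49.2] dir [1.    0.003 0.002] [[42.7, -6.2, -51.6], [104.6, 5.5, -44.7]]
ball 0
```

Call:
{"fn": "play_rows", "kwargs": {"targets": [[[0,0,0],[0.0015,0,-0.001],0],[[0,0,0],[0.0015,0,-0.0005],0],[[0,0,0],[0.0015,0,0],0],[[0,0,0],[0.001,0,0],0],[[0,0,0],[0.0005,0,0],0],[[0,0,0],[0,0,0],0],[[0,0,0],[0,0,0],0]]}}

```text
clock: 21.82
ee_pos: [518.2, 60.3, 135.6]
tcp_rot: [0.966, -0.007, 0.26, 0.003]
contact_force: [0.9, -0.1, -2.3]
finger_gap: 14.6
grip_force: 98.3
```

```bash
python3 chk.py
```

```text
21.82 pos [518.2  60.3 135.6] rot err [-0.002  0.002  0.001] F [ 0.92 -0.05 -2.32] Fring [-0.36 -0.04 -2.47]
ball [596.2  59.3 196.8]
wrist 3536 fit [589.8  59.5 207.2] r 16.4 mid [590.9  59.5 207.8] ext [34.3 36.3  4.2]
ring-ball in ring axes, wrist [-0.3  0.2 12.2]
scene 36 fit [594.6  61.6 205.5] r 16.0 mid [595.1  62.  205.8] ext [35.7 31.9  5.7]
scene ball [599.7  63.6 197.7] 8 rel [-0.6 -2.2  9.3]
```

Centred in the hole. Lifting straight out along the hole's axis.

Call:
{"fn": "play_rows", "kwargs": {"targets": [[[0,0,0],[0,0,-0.003],0],[[0,0,0],[0,0,-0.005],0],[[0,0,0],[0,0,-0.006],0],[[0,0,0],[0,0,-0.008],0],[[0,0,0],[0,0,-0.01],0],[[0,0,0],[0,0,-0.012],0],[[0,0,0],[0,0,-0.014],0],[[0,0,0],[0,0,-0.014],0],[[0,0,0],[0,0,-0.01],0],[[0,0,0],[0,0,-0.005],0],[[0,0,0],[0,0,0],0]]}}

```text
clock: 22.83
ee_pos: [474.9, 61.6, 212.7]
tcp_rot: [0.965, -0.007, 0.261, 0.001]
contact_force: [-0.2, 0.2, -1.6]
finger_gap: 14.9
grip_force: 98.3
```

```bash
python3 - <<'E'
from chk import *
C=cloud(p,o);h=cv2.cvtColor(p["img"],cv2.COLOR_RGB2HSV);Q=C@W
b=(h[...,0]>100)&(h[...,0]<125)&(h[...,1]>120)&(abs(Q[...,2]+146)<8)&(abs(C[...,1]-60)<120)&(C[...,0]>500)&(C[...,0]<700)
print("bar",np.percentile(Q[b][:,0],[3,50,97]).round(1))
# return plan
pp,r=cur();seat=R.from_quat([0.9984,-0.0564,0,0])
hh=Slerp([0,1],R.concatenate([r,seat]))
plan(pp,r,[([440,-110,270],hh(.5)),([472.0,-281.9,215],seat,7)],0,mm=30,deg=6)
E
```

```text
22.83 pos [474.9  61.6 212.7] rot err [0.    0.005 0.001] F [-0.25  0.23 -1.6 ] Fring [-1.02  0.22 -1.26]
ball [552.8  60.5 274.1]
wrist 753 fit [590.   59.7 207.3] r 16.6 mid [590.2  59.7 207.4] ext [29.  36.8  3.8]
ring-ball in ring axes, wrist [ -1.1  -0.3 -76.4]
scene 43 fit [593.6  62.  205.5] r 16.6 mid [593.7  62.7 205.5] ext [37.2 33.1  4.5]
scene ball [554.5  60.3 271.2] 8 rel [  1.    2.2 -76.5]
bar [584.4 590.9 597.2]
[[[-0.0018,-0.0375,0.0069],[0.0003,0.0245,-0.0096],0],[[-0.0018,-0.0375,0.0069],[0.0001,0.0245,-0.0095],0],[[-0.0018,-0.0375,0.0069],[-0.0002,0.0246,-0.0095],0],[[-0.0018,-0.0375,0.0069],[-0.0002,0.0245,-0.0094],0],[[-0.0018,-0.0375,0.0069],[-0.0005,0.0246,-0.0094],0],[[-0.0018,-0.0375,0.0069],[-0.0007,0.0246,-0.0093],0],[[-0.0018,-0.0375,0.0069],[-0.0008,0.0246,-0.0093],0],[[-0.0018,-0.0375,0.0069],[0.0039,0.0243,0.009],0],[[-0.0018,-0.0375,0.0069],[0.0044,0.0242,0.009],0],[[-0.0018,-0.0375,0.0069],[0.0049,0.0242,0.0088],0],[[-0.0018,-0.0375,0.0069],[0.0054,0.0241,0.0086],0],[[-0.0018,-0.0375,0.0069],[0.0059,0.0241,0.0085],0]]
[[[-0.0018,-0.0375,0.0069],[0.0064,0.024,0.0083],0],[[-0.0018,-0.0375,0.0069],[0.0069,0.0239,0.0081],0]]
end [ 472.  -281.9  215. ] [ 9.984e-01 -5.650e-02  1.000e-04  1.000e-04] 14
```

The sash bar is at 590.9, the same place as at the stop, so it's still shut. Returning to the cradle.

Call:
{"fn": "play_rows", "kwargs": {"targets": [[[-0.002,-0.0375,0.007],[0,0.0245,-0.0096],0],[[-0.002,-0.0375,0.007],[0,0.0245,-0.0095],0],[[-0.002,-0.0375,0.007],[0,0.0245,-0.0095],0],[[-0.002,-0.0375,0.007],[0,0.0245,-0.0094],0],[[-0.002,-0.0375,0.007],[-0.0005,0.0246,-0.0094],0],[[-0.002,-0.0375,0.007],[-0.0007,0.0246,-0.0093],0],[[-0.002,-0.0375,0.007],[-0.0008,0.0246,-0.0093],0],[[-0.002,-0.0375,0.007],[0.004,0.0243,0.009],0],[[-0.002,-0.0375,0.007],[0.0044,0.0242,0.009],0],[[-0.002,-0.0375,0.007],[0.005,0.0242,0.0088],0],[[-0.002,-0.0375,0.007],[0.0054,0.0241,0.0086],0],[[-0.002,-0.0375,0.007],[0.006,0.0241,0.0085],0]]}}

```text
clock: 23.93
ee_pos: [464.0, -233.5, 230.2]
tcp_rot: [0.998, -0.049, 0.036, 0.002]
contact_force: [0.1, 1.3, -0.5]
finger_gap: 14.8
grip_force: 98.3
```

Call:
{"fn": "play_rows", "kwargs": {"targets": [[[-0.001,-0.0375,0.006],[0.0064,0.024,0.008],0],[[0,-0.0375,0.006],[0.007,0.024,0.008],0],[[0,0,0],[0,0,0],0],[[0,0,0],[0,0,0],0],[[0,0,0],[0,0,0],0]]}}

```text
clock: 24.35
ee_pos: [472.0, -281.9, 215.0]
tcp_rot: [0.998, -0.057, -0.001, 0.0]
contact_force: [-0.6, 0.7, -1.2]
finger_gap: 14.7
grip_force: 98.3
```

```bash
cat > ret.py <<'E'
from h import *
pp,r=cur();seat=R.from_quat([0.9984,-0.0564,0,0]);print("pos",pp.round(1),"roterr",(r.inv()*seat).as_rotvec().round(4),"to seat (tool mm)",r.inv().apply(np.array([472.7,-282.1,40.3])-pp).round(1))
o=get_obs();p=read_camera("wrist");inhand(p,o);print("F",o["contact_force"].round(2))
E
python3 ret.py
```

```text
pos [ 472.  -281.9  215. ] roterr [ 0.0004  0.0015 -0.0005] to seat (tool mm) [1.000e+00 1.000e-01 1.747e+02]
handle 2292 [ 23.7  -0.  -55.1] dir [ 0.992 -0.011  0.127] [[12.2, -7.6, -57.1], [32.7, 7.6, -47.5]]
shaft 6113 [ 75.2  -0.1 -48.6] dir [1.    0.003 0.003] [[42.9, -6.0, -51.1], [104.3, 5.7, -44.1]]
ball 0
F [-0.63  0.69 -1.19]
```

Call:
{"fn": "play_rows", "kwargs": {"targets": [[[0,0,0],[0.001,0,0.02],0],[[0,0,0],[0,0,0.03],0],[[0,0,0],[0,0,0.03],0],[[0,0,0],[0,0,0.03],0],[[0,0,0],[0,0,0.02],0],[[0,0,0],[0,0,0.01],0],[[0,0,0],[0,0,0.005],0],[[0,0,0],[0,0,0],0],[[0,0,0],[0,0,0],0]]}}

```text
clock: 25.15
ee_pos: [474.4, -282.3, 72.5]
tcp_rot: [0.998, -0.056, 0.002, 0.0]
contact_force: [-0.1, -0.1, -1.9]
finger_gap: 14.3
grip_force: 98.4
```

```bash
python3 ret.py
```

```text
pos [ 474.4 -282.3   72.5] roterr [ 0.0007 -0.0031  0.0008] to seat (tool mm) [-1.8 -0.  32.2]
handle 2292 [ 23.7  -0.1 -55.1] dir [ 0.992 -0.015  0.128] [[12.2, -7.7, -57.1], [32.6, 7.6, -47.4]]
shaft 6108 [ 75.2  -0.2 -48.6] dir [1.    0.003 0.005] [[42.8, -6.0, -51.0], [104.4, 5.7, -44.1]]
ball 0
F [-0.13 -0.1  -1.87]
```

Call:
{"fn": "play_rows", "kwargs": {"targets": [[[0,0,0],[-0.001,0,0.008],0],[[0,0,0],[-0.0005,0,0.007],0],[[0,0,0],[0,0,0.006],0],[[0,0,0],[0,0,0.004],0],[[0,0,0],[0,0,0.003],0],[[0,0,0],[0,0,0.002],0],[[0,0,0],[0,0,0.001],0],[[0,0,0],[0,0,0],0],[[0,0,0],[0,0,0],0]]}}

```text
clock: 25.95
ee_pos: [471.6, -281.8, 40.4]
tcp_rot: [0.998, -0.057, 0.0, -0.0]
contact_force: [-2.1, 1.0, 3.1]
finger_gap: 14.7
grip_force: 99.4
```

```bash
python3 ret.py
```

```text
pos [ 471.6 -281.8   40.4] roterr [-0.0006 -0.     -0.0002] to seat (tool mm) [1.1 0.1 0.1]
handle 2296 [ 23.7  -0.1 -55.1] dir [ 0.991 -0.001  0.133] [[12.2, -7.7, -57.2], [32.7, 7.6, -47.1]]
shaft 7401 [ 73.3  -0.1 -49.4] dir [0.999 0.    0.032] [[42.9, -11.4, -60.2], [104.1, 11.4, -38.4]]
ball 0
F [-2.13  0.98  3.08]
```

Seated, at the height and force it had at pick-up. Nudging it forward 1 mm and releasing.

Call:
{"fn": "play_rows", "kwargs": {"newtons": 25, "targets": [[[0,0,0],[0.001,0,-0.0005],0],[[0,0,0],[0,0,0],0],[[0,0,0],[0,0,0],0],[[0,0,0],[0,0,0],0.4],[[0,0,0],[0,0,0],1],[[0,0,0],[0,0,0],1],[[0,0,0],[0,0,0],1],[[0,0,0],[0,0,0],1],[[0,0,0],[0,0,0],1],[[0,0,0],[0,0,0],1]]}}

```text
clock: 26.83
ee_pos: [472.8, -282.0, 40.3]
tcp_rot: [0.998, -0.056, 0.0, -0.0]
contact_force: [0.2, -0.9, 0.5]
finger_gap: 85.5
grip_force: 0.0
```

Call:
{"fn": "play_rows", "kwargs": {"targets": [[[0,0,0],[0,0,-0.01],1],[[0,0,0],[0,0,-0.02],1],[[0,0,0],[0,0,-0.03],1],[[0,0,0],[0,0,-0.035],1],[[0,0,0],[0,0,-0.035],1],[[0,0,0],[0,0,-0.03],1],[[0,0,0],[0,0,-0.02],1],[[0,0,0],[0,0,0],1],[[0,0,0],[0,0,0],1]]}}

```text
clock: 27.58
ee_pos: [473.2, -282.8, 222.2]
tcp_rot: [0.998, -0.057, 0.002, 0.001]
contact_force: [-0.5, 0.4, -0.2]
finger_gap: 85.4
grip_force: 0.0
```

```bash
python3 - <<'E'
from h import *
o=get_obs();p=read_camera("wrist");C=cloud(p,o)
hsv=cv2.cvtColor(p["img"],cv2.COLOR_RGB2HSV);H,S=hsv[...,0],hsv[...,1]
P=C[(H>100)&(H<125)&(S>120)&(C[...,2]>85)&(C[...,2]<105)&(abs(C[...,1]+280)<40)]
Q=C[(abs(C[...,2]-88)<6)&(S<80)&(abs(C[...,1]+278)<30)]
for n,X in(("handle",P),("shaft",Q)):
    d=np.linalg.svd(X-X.mean(0),full_matrices=False)[2][0];print(n,len(X),X.mean(0).round(1),d.round(4),X.min(0).round(1),X.max(0).round(1))
s=read_camera("scene");ringfit(s,None,"scene");print(o["clock"],o["finger_gap"])
a=np.hstack([cv2.resize(p["img"],(400,300)),cv2.resize(s["img"][120:330,130:410],(400,300),interpolation=3)]);save({"img":a},"end")
E
```

```text
handle 1261 [ 472.8 -281.9   96.2] [-0.994   0.1094  0.007 ] [ 436.7 -292.5   85.8] [ 506.  -270.8   99.1]
shaft 1918 [ 493.1 -283.8   88.9] [-9.937e-01  1.124e-01  2.000e-04] [ 377.2 -303.4   82. ] [ 578.2 -261.3   93.9]
scene 45 fit [594.4  61.6 205.1] r 17.0 mid [594.9  61.6 205.4] ext [36.3 36.   4.2]
27.5833 85.3935181601523
```

View pics/end.png

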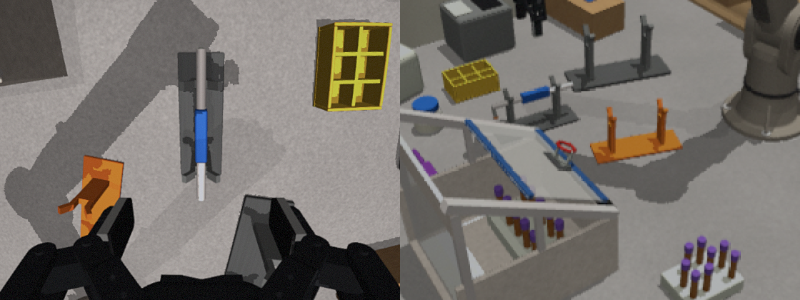

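The pole lies back in its cradle within 1 mm of where it started, handle at (535,95) in the scene view with the hook hanging down. The sash is shut, its blue bar on the front strip, and the gripper is clear.

```bash
python3 -c "
from rig import close_job
print(close_job())"
```

```text
the job is handed in; nothing more can be done
None
```

The sash is shut on its stop and was held there at about 12 N for 1.5 s. The hook then came out without moving the sash, the pole is back in its cradle hook down within about 1 mm of its start, and the job was handed in at about 28 s.

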